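# Turn the cold plate right way up with the turning rack

### The arm

A 6-joint arm with a two-finger parallel gripper is mounted at the origin on the work surface. World frame = base frame: x ahead of the robot, y to its left, z up, the work surface at z = 0. Lengths are in m, angles in rad, forces in N, time in s.
With the tool pointing down it reaches from about 0.25 to 0.8 m from the base axis. Payload 8.5 kg.
Tool frame: the origin (TCP) lies on the centre line of the jaws, within the pads' length; the fingertips stand 14 mm ahead of it and the grasp point (between the pads) lies 5 mm behind it; z points along the fingers, x is the direction in which the jaws open and shut, and the axes are right-handed (so a half turn about z gives the same grasp; the last joint's range is limited). The gripper opens to 85 mm and grips with 20 to 120 N. Pads are 22 mm wide; open, the fingers measure 114 mm over their backs; the gripper's body (76 mm by 85 mm) begins 54 mm behind the grasp point. The pads swing forward as they close: fully open they stand 13 mm farther back than shut.
Start: joints at [-1.107, 0.238, -0.013, 1.319, 0, 1.571], TCP at [0.235, -0.47, 0.245] pointing down, gripper open.
Joint ranges: [-2.66, 2.66], [-1.03, 1.9], [-1.14, 1.46], [-1.82, 2.27], [-1.45, 1.34], [-3.14, 3.14]. Speed limits (rad/s): [2.22, 2.22, 2.79, 3.14, 3.14, 3.14].

### API

Orientations are given as [roll, pitch, yaw] about the fixed x, y, z axes, in that order (R = Rz(yaw) Ry(pitch) Rx(roll)).
In Python, from rig import * gives the robot as it stands.
- The arm moves only by the tool play_rows, never from a script. Its argument "steps" is a list of rows, each an object of numbers: "dx", "dy", "dz": the shift along the tool's x, y, z scaled (see below); "wx", "wy", "wz": the turn, a rotation vector about the tool's x, y, z scaled (see below); "gripper": the opening, from 0 (shut) to 1 (fully open). In form: [{"dx": .., "dy": .., "dz": .., "wx": .., "wy": .., "wz": .., "gripper": ..}, ...]. A call has 1 to 12 rows; each row is the pose to reach, as a shift and turn from the pose commanded when the call began, along the tool's axes at that moment, turning the shorter way round; what a row does not reach only later rows make up. The controller multiplies each number of a shift by 0.15 m and each number of a turn by pi rad. A row lasts 1/8 s, in which the tool goes at most 62.5 mm and 10.7 degrees, less where a joint would pass 70% of its speed; a pose out of reach is approached as far as the arm can. A call with a number of a shift or a turn outside -1 to 1 is refused whole. A call with a gripper value outside its range is refused whole. The fingers move at their own pace and stop on an object; "force" is the grip in N (left out, the last holds). Time passes only in rows, so rows that repeat a pose let the fingers close. It gives the time, the measured TCP pose, the force and the opening at its end, in the units of the state.
- state(): the state, without advancing time (a new reading comes with each control period).
- grab_frame(name): name is "scene" or "top" or "wrist"; returns a dict with "img" (400x640x3 uint8, red, green, blue), "intrinsics" (3x3 intrinsics, pixels), "rvec" (rotation vector, rad) and "tvec" (3), from world to camera coordinates, as OpenCV has them; the wrist camera has in their place "T_tool_cam" (4x4, takes a point from camera to tool coordinates, whose origin is the TCP and whose axes are the tool frame's). Camera axes: x right, y down, z forward; pixel columns grow to the right and rows downward; lengths in m; the calibration is good to about 2 mm. A picture is of the moment at which its call begins: read the wrist's pose just before it. There is no depth.
- finish_job(): hands the job in, once; it reports no verdict.
The state is a dict: "time": time; "joints": joint angles; "joint_velocities": joint speeds; "joint_torque": joint torques, N m; "ee_pos": TCP position; "tcp_rot": TCP orientation; "ft_force": force on the tool from outside, world axes, zero at the start; "moment": the same for the moment, N m; "finger_gap": finger opening in m.
Only numpy, scipy, OpenCV 4.12 (cv2) and the standard library are available. Lean on these libraries where they do the work, as an engineer would, in place of code of your own. Each camera call takes 0.05 s, during which the arm holds its last target.

### The job

The blue-faced cold plate was left upside down on the grey rack, rubber feet in the air. Lever it up by its overhanging edge until it stands on edge leaning back against the rack's backrest, then take it over to the green mat and lower it gently, feet down and blue face up, in the middle of the mat; do not let it slap down. Leave the other things where they are.

Things in the scene. Friction and masses are not known exactly. Their poses are not given: they have to be found in the camera images.
- plate: Cold plate: aluminium slab 130 x 110 x 10 mm (x, y, z), 0.33 to 0.53 kg, blue smooth face, four black rubber feet (20 mm wide, 20 mm high, centred 47 mm in x and 37 mm in y from the middle) on the other face. Origin: middle of the blue face; z points from it towards the feet (slab z 0 to 10, feet to 30 mm): up at the start, down at the end. x, y start nearly along the rack's.
- plate_edge (a point): Middle of the plate's lifting edge (its -y long edge, 130 mm long), on the blue face: plate frame 0, -55, 0 mm; axes as the plate's. At the start this edge overhangs the front of the rack's base by 35 to 44 mm with 30 mm of free height under it, and the opposite (+y) edge is 0 to 10 mm short of the kerb.
- rack: Fixed grey turning rack. Origin on the bench under the plate's resting place; x runs along its wall, y points level towards its wall, z up. Base 170 mm long (x), y -20 to 120 mm, top at z = 30 mm. Backrest: 12 mm thick upright wall, front face at y = 108 mm, full width up to z = 70 mm, then two uprights, |x| 40 to 85 mm, up to z = 125 mm, with an 80 mm notch between.
- rack_kerb (a point): Middle of the line where the plate-side face of the blue kerb (6 mm thick, 8 mm high, along x) meets the top of the rack's base: rack frame 0, 56, 30 mm; axes as the rack's. The kerb stops the plate's +y edge, which serves as the pivot while the plate is levered up.
- rack_rest (a point): Middle of the notch in the backrest, at its front face, height 125 mm (rack frame 0, 108, 125 mm). A plate stood on its +y edge against the kerb rests with its feet on the uprights, leaning about 15 degrees back past upright (105 degrees from its start), lifting edge about 136 mm above the bench; there it can be pinched across its 10 mm thickness in the middle, one finger in the notch.
- mat: Fixed green mat 200 x 180 mm (x, y), 3 mm thick. Origin: on the bench under its middle; z up.
- jar: Specimen jar, 60 mm wide, 75 mm high: leave alone. Origin: middle of its underside.
- wash: White bottle with red cap, 60 mm wide, 160 mm high: leave alone. Origin: middle of its underside.
- cassette_a: Orange cassette 60 x 40 x 12 mm: leave alone. Origin: middle of its underside.
- cassette_b: Yellow cassette 60 x 40 x 12 mm: leave alone. Origin: middle of its underside.
- spatula: Spatula, 180 mm long, lying flat: leave alone.
- beaker: Glass beaker 66 mm wide, 90 mm high: leave alone. Origin: middle of its underside.
Not all that is in view belongs to the job. Leave any orange or turquoise look-alike of the plate alone.

How it is judged:
On the way:
1. the plate stands on its edge in the rack, leaning back against the backrest (turned 95 to 120 degrees, its middle 10 to 90 mm towards the wall, 70 to 95 mm high) (angle between plate's own z axis and vertical between 1.66 and 2.09 rad and y of plate in the frame of rack between 0.01 and 0.09 m and z of plate in the frame of rack between 0.07 and 0.095 m), for 0.2 s.
At the end, for the whole second after the job is handed in: The plate lies still on its feet on the mat, blue face up and level within about 5 degrees, its middle within 40 mm of the mat's middle (blue face 29 to 38 mm above the bench) (angle between plate's own z axis and vertical above 3.05 rad and horizontal distance between plate and mat below 0.04 m and z of plate in the frame of mat between 0.029 and 0.038 m and linear speed of plate below 0.02 m/s and angular speed of plate below 0.1 rad/s); the robot touches nothing.
It fails at once if the plate slaps down or is flung over (turns faster than 6.5 rad/s) (angular speed of plate above 6.5 rad/s).
It fails at once if another thing on the bench is moved by more than 30 mm (distance of any of jar, wash, cassette_a, cassette_b, spatula, beaker from where it was at the start of the episode above 0.03 m).
It also fails if it takes over 72 s, if anything falls off the work surface, if the arm or the gripper's body presses on something with over 40 N, if the wrist force passes 120 N, or if a joint passes its speed limit or range.

## Working session

There is one attempt and no reset: what is moved stays moved. The work goes in short steps, Python scripts to look and compute and a tool call to move; the robot and the scene stay as the last step left them, time stands still between calls to the robot, and variables do not carry over. Pictures are saved under pics/ and viewed, and the job is handed in when it is done.

Besides the shell and the picture viewer there is one more tool, called after "Emit:" as name([rows], argument=value, ...), one row to a line, values as JSON. play_rows: Moves the arm, as the interface text tells. Shifts and turns lie within -1 to 1; 1 stands for 0.15 m of shift or pi rad of turn. Its arguments: {"type":"object","properties":{"steps":{"type":"array"},"force":{"type":"number"}},"required":["steps"]}

```bash
ls; mkdir -p pics; python3 - <<'E'
from rig import *
import cv2,numpy as np
print(state())
for n in ["scene","top","wrist"]:
    f=grab_frame(n); cv2.imwrite(f"pics/{n}0.png",f["img"][...,::-1])
    print(n,{k:np.array(v).round(4).tolist() for k,v in f.items() if k!="img"})
E
```

```text
pics
{'time': 0.0, 'joints': array([-1.10704207e+00,  2.38770913e-01, -1.42943465e-02,  1.31915618e+00,
       -7.91284629e-06,  1.57082909e+00]), 'joint_velocities': array([-0.00106662,  0.00060026,  0.00018128, -0.00017699,  0.00065348,
        0.00019012]), 'joint_torque': array([ 7.10288314e-04, -5.38773072e+01,  3.46444738e+01,  1.83017144e-02,
        1.39439958e-04,  1.95873525e-06]), 'ee_pos': array([ 0.23465725, -0.46919458,  0.24466716]), 'tcp_rot': array([ 3.14158469e+00,  1.42511504e-03, -1.10707484e+00]), 'ft_force': array([-0.28201691, -0.12651329, -0.96779346]), 'moment': array([-0.02397844,  0.0002657 , -0.04973333]), 'finger_gap': 0.08576648306949257}
scene {'intrinsics': [[446.9021, 0.0, 329.7972], [0.0, 446.9021, 199.9233], [0.0, 0.0, 1.0]], 'rvec': [2.0801, 1.1252, -0.494], 'tvec': [-0.2587, -0.2338, 1.5675]}
top {'intrinsics': [[374.0727, 0.0, 319.1697], [0.0, 374.0727, 202.6386], [0.0, 0.0, 1.0]], 'rvec': [2.1646, -2.1742, 0.1327], 'tvec': [-0.0259, 0.5, 1.0282]}
wrist {'intrinsics': [[295.5866, 0.0, 321.1729], [0.0, 295.5866, 194.3905], [0.0, 0.0, 1.0]], 'T_tool_cam': [[1.0, 0.0008, 0.0006, -0.0002], [-0.001, 0.9459, 0.3245, -0.0836], [-0.0003, -0.3245, 0.9459, -0.1295], [0.0, 0.0, 0.0, 1.0]]}
```

View pics/scene0.png

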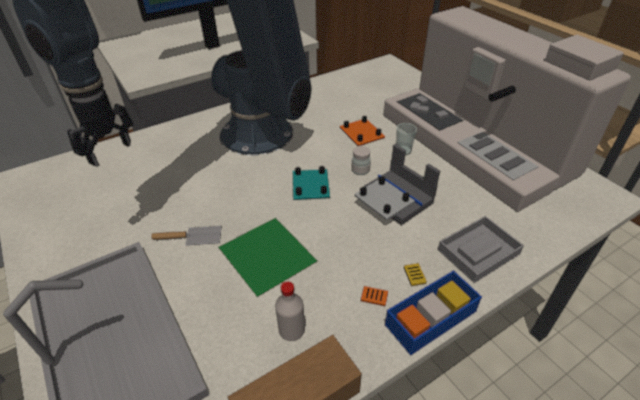

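View pics/top0.png

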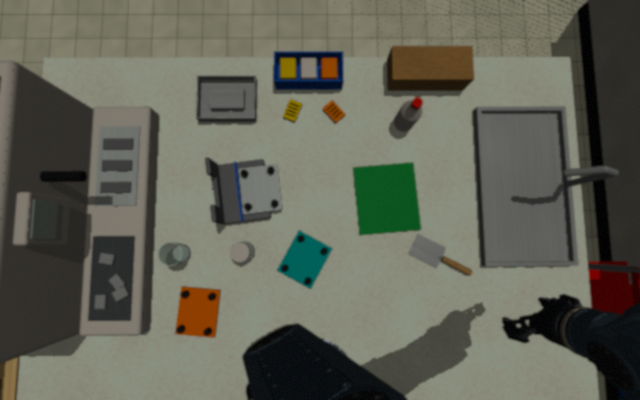

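View pics/wrist0.png

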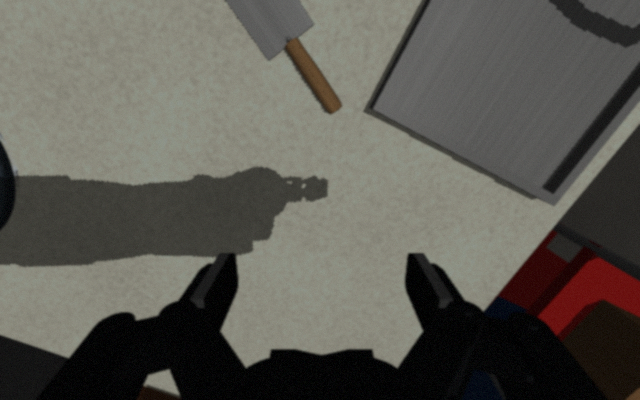

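The top view shows the rack at about (235,192), with its wall on the left, the plate on it at (260,188) and the mat at (387,198). I'll zoom in on these next.

```bash
cat > h.py <<'E'
import numpy as np,cv2
from scipy.spatial.transform import Rotation as R
def cam(f):
    return np.array(f["intrinsics"]),cv2.Rodrigues(np.array(f["rvec"]))[0],np.array(f["tvec"]).ravel()
def px2w(f,uv,z):
    K,Rm,t=cam(f); d=Rm.T@np.linalg.inv(K)@np.array([uv[0],uv[1],1.]); c=-Rm.T@t
    return c+d*(z-c[2])/d[2]
def w2px(f,P):
    K,Rm,t=cam(f); p=(Rm@np.atleast_2d(P).T).T+t; q=(K@p.T).T; return q[:,:2]/q[:,2:]
def crop(f,x0,y0,w,h,s,name):
    c=f["img"][y0:y0+h,x0:x0+w,::-1]; cv2.imwrite("pics/"+name,cv2.resize(c,None,fx=s,fy=s,interpolation=cv2.INTER_CUBIC))
E
python3 - <<'E'
from rig import *
from h import *
import pickle
ft=grab_frame("top"); fs=grab_frame("scene"); pickle.dump((ft,fs),open("f0.pkl","wb"))
crop(ft,195,140,110,100,7,"t1.png"); crop(fs,340,130,110,100,7,"s1.png")
hsv=cv2.cvtColor(ft["img"],cv2.COLOR_RGB2HSV)
m=cv2.inRange(hsv,(50,120,40),(75,255,255)); n,l,st,ce=cv2.connectedComponentsWithStats(m)
i=1+st[1:,4].argmax(); print(st[i],ce[i]); print("mat",px2w(ft,ce[i],.003))
r=cv2.minAreaRect(np.argwhere(l==i)[:,::-1].astype(np.float32)); b=cv2.boxPoints(r)
print(r);print([px2w(ft,p,.003).round(4) for p in b])
E
```

```text
[ 354  163   66   71 3963] [386.20464295 198.40373454]
mat [ 0.51425741 -0.22282539  0.003     ]
((386.3893737792969, 198.28280639648438), (66.72484588623047, 60.477874755859375), 84.80557250976562)
[array([ 0.6048, -0.1285,  0.003 ]), array([ 0.6206, -0.3057,  0.003 ]), array([ 0.4259, -0.3167,  0.003 ]), array([ 0.411 , -0.1429,  0.003 ])]
```

View pics/t1.png

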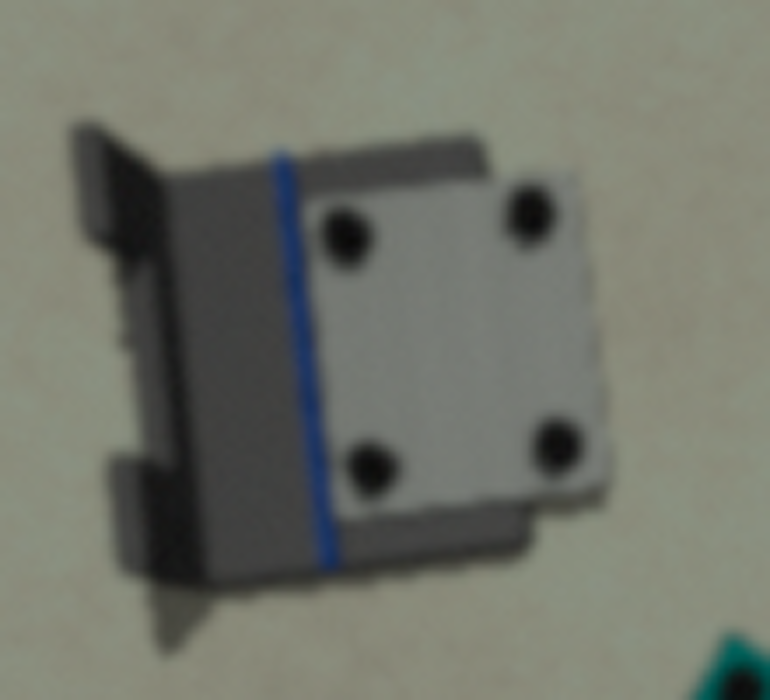

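View pics/s1.png

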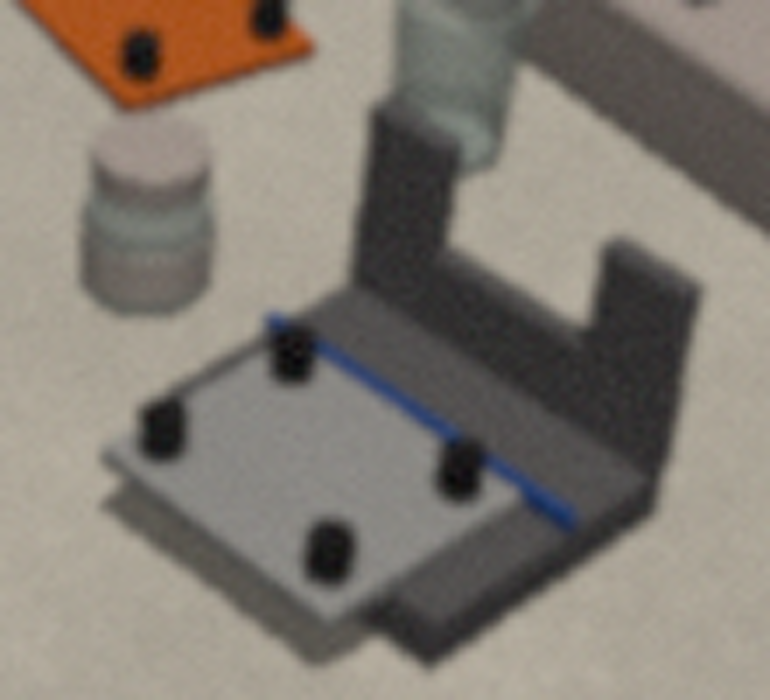

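```bash
cat > fit.py <<'E'
from h import *
import pickle
from scipy.optimize import least_squares
ft,fs=pickle.load(open("f0.pkl","rb"))
T=lambda u,v:np.array([u/7+195-.43,v/7+140-.43]); S=lambda u,v:np.array([u/7+340-.43,v/7+130-.43])
rack=[(ft,T(282,155),(85,59,38)),(ft,T(330,567),(-85,59,38)),(ft,T(480,140),(85,-20,30)),(ft,T(531,540),(-85,-20,30)),
(ft,T(122,245),(40,108,125)),(ft,T(145,458),(-40,108,125)),(fs,S(268,320),(-85,59,38)),(fs,S(573,520),(85,59,38)),(fs,S(432,632),(85,-20,30)),(fs,S(460,150),(-40,108,125)),(fs,S(603,255),(40,108,125))]
plate=[(ft,T(303,190),(65,55,-10)),(ft,T(580,172),(65,-55,-10)),(ft,T(605,503),(-65,-55,-10)),(ft,T(338,520),(-65,55,-10))]+\
[(ft,T(347,238),(47,37,-30)),(ft,T(530,213),(47,-37,-30)),(ft,T(557,446),(-47,-37,-30)),(ft,T(372,469),(-47,37,-30)),
(fs,S(290,335),(-47,37,-30)),(fs,S(163,410),(-47,-37,-30)),(fs,S(331,533),(47,-37,-30)),(fs,S(460,453),(47,37,-30)),(fs,S(105,455),(-65,-55,-10)),(fs,S(330,615),(65,-55,-10))]
plate=[(f,p,(a,b,-c)) for f,p,(a,b,c) in plate]
def fit(L,z0):
    def res(q,full=False):
        x,y,a=q[0],q[1],q[2]; c,s=np.cos(a),np.sin(a); o=[]
        for f,p,P in L:
            P=np.array(P)/1000; W=np.array([x+c*P[0]-s*P[1],y+s*P[0]+c*P[1],z0+P[2]]); o.append(w2px(f,W)[0]-p)
        return np.array(o) if full else np.ravel(o)
    r=least_squares(res,[.53,.15,.1],loss="soft_l1"); return r.x,res(r.x,True)
if __name__=="__main__":
    r,e=fit(rack,0); print("rack",r,np.degrees(r[2])); print(e.round(1).tolist())
    p,e=fit(plate,.03); print("plate",p,np.degrees(p[2])); print(e.round(1).tolist())
    d=p[:2]-r[:2]; c,s=np.cos(r[2]),np.sin(r[2]); print("plate in rack",[c*d[0]+s*d[1],-s*d[0]+c*d[1]])
E
python3 fit.py
```

```text
rack [0.54113378 0.13919445 0.13061659] 7.483779104009438
[[0.3, -0.6], [0.2, 0.1], [0.2, -1.5], [0.2, 0.4], [-1.0, -1.5], [-1.1, -1.3], [-0.2, -1.0], [-0.4, -0.2], [0.2, -1.1], [-2.1, 0.3], [-1.1, -1.7]]
plate [0.53794282 0.13781019 0.11486763] 6.581430416093566
[[0.1, 1.7], [-0.5, -0.2], [0.9, -1.9], [-0.4, 0.3], [-0.5, -1.0], [0.1, -0.5], [-0.1, -0.2], [-0.7, -0.3], [0.4, 0.0], [-0.2, -0.0], [-0.4, -0.0], [0.0, -0.2], [-1.2, -1.7], [-0.9, 0.1]]
plate in rack [np.float64(-0.0033440737290295884), np.float64(-0.0009568573295103151)]
```

```bash
cat >> h.py <<'E'
PO=np.array([.538,.138,0.]); YAW=.117
XH=np.array([np.cos(YAW),np.sin(YAW),0]); YH=np.array([-np.sin(YAW),np.cos(YAW),0]); ZH=np.array([0,0,1.])
def pose(y,z,th,x=0,O=PO):   # mm in plate-start frame, th deg -> world pos, R
    t=np.radians(th); d=YH*np.cos(t)-ZH*np.sin(t); n=YH*np.sin(t)+ZH*np.cos(t)
    return O+XH*x/1e3+YH*y/1e3+ZH*z/1e3, np.column_stack([n,np.cross(d,n),d])
def cur():
    from rig import state
    s=state(); return np.array(s["ee_pos"]),R.from_euler("xyz",s["tcp_rot"]).as_matrix(),s
def rel(P0,R0,P,Rm):
    v=R0.T@(P-P0)/.15; w=R.from_matrix(R0.T@Rm).as_rotvec()/np.pi
    return np.r_[v,w].round(4)
def back(): # measured pose in plate frame
    p,r,s=cur(); v=p-PO; d=r[:,2]
    print("x,y,z mm",(v@XH*1e3).round(1),(v@YH*1e3).round(1),(v[2]*1e3).round(1),"th",np.degrees(np.arctan2(-d[2],d@YH)).round(1),"xerr",(d@XH).round(3),(r[:,0]@XH).round(3),"t",s["time"],"gap",s["finger_gap"],"F",np.round(s["ft_force"],1),"M",np.round(s["moment"],2),"q",np.round(s["joints"],2))
E
python3 - <<'E'
from h import *
p,r,s=cur(); back()
print(rel(p,r,*pose(-110,200,60)))
print(rel(p,r,*pose(-110,90,35)))
E
```

```text
x,y,z mm -372.0 -567.8 245.0 th 90.0 xerr -0.0 0.34 t 0.25 gap 0.08521463141891093 F [-0.1  1.3  0.3] M [-0.04 -0.   -0.01] q [-1.11  0.24 -0.01  1.32  0.    1.57]
[-2.0273 -3.3701  0.3015  0.2307  0.0405 -0.8622]
[-2.0268 -3.3701  1.0349  0.415   0.0728 -0.7978]
```

Emit:
play_rows([
  {"dx": -0.2,"dy": -0.33,"wz": -0.1,"gripper": 0.47},
  {"dx": -0.4,"dy": -0.67,"wz": -0.2,"gripper": 0.47},
  {"dx": -0.6,"dy": -1.0,"wz": -0.3,"gripper": 0.47},
  {"dx": -0.6,"dy": -1.0,"wz": -0.3,"gripper": 0.47},
  {"dx": -0.6,"dy": -1.0,"wz": -0.3,"gripper": 0.47},
  {"dx": -0.6,"dy": -1.0,"wz": -0.3,"gripper": 0.47},
])

```text
invalid input at $.steps[0]: expected keys dx, dy, dz, wx, wy, wz, gripper
```

```bash
python3 - <<'E'
from h import *
p,r,s=cur(); back()
print(rel(p,r,*pose(-110,200,60)))
E
```

```text
x,y,z mm -372.0 -567.8 245.0 th 90.0 xerr -0.0 0.34 t 0.25 gap 0.08521463141891093 F [-0.1  1.3  0.3] M [-0.04 -0.   -0.01] q [-1.11  0.24 -0.01  1.32  0.    1.57]
[-2.0273 -3.3701  0.3015  0.2307  0.0405 -0.8622]
```

All keys are required.

Emit:
play_rows([
  {"dx": -0.2,"dy": -0.33,"dz": 0,"wx": 0,"wy": 0,"wz": -0.06,"gripper": 0.47},
  {"dx": -0.4,"dy": -0.67,"dz": 0,"wx": 0,"wy": 0,"wz": -0.12,"gripper": 0.47},
  {"dx": -0.6,"dy": -1.0,"dz": 0,"wx": 0,"wy": 0,"wz": -0.18,"gripper": 0.47},
  {"dx": -0.6,"dy": -1.0,"dz": 0,"wx": 0,"wy": 0,"wz": -0.24,"gripper": 0.47},
  {"dx": -0.6,"dy": -1.0,"dz": 0,"wx": 0,"wy": 0,"wz": -0.3,"gripper": 0.47},
  {"dx": -0.6,"dy": -1.0,"dz": 0,"wx": 0,"wy": 0,"wz": -0.3,"gripper": 0.47},
])

```text
time: 1.0
ee_pos: [0.3289, -0.3217, 0.2453]
tcp_rot: [-3.141, 0.0, -0.165]
ft_force: [-0.5, -0.9, -0.2]
finger_gap: 0.04
```

```bash
python3 - <<'E'
from h import *
p,r,s=cur(); back()
print(rel(p,r,*pose(-110,200,60)))
E
```

```text
x,y,z mm -261.4 -432.1 245.3 th 90.0 xerr -0.0 0.96 t 1.0 gap 0.03998498914939195 F [-0.5 -0.9 -0.2] M [ 0.06  0.03 -0.02] q [-0.77  0.13 -0.15  1.29  0.    0.96]
[ 1.076  -2.5477  0.3021  0.1539  0.1156 -0.5745]
```

Emit:
play_rows([
  {"dx": 0.15,"dy": -0.33,"dz": 0,"wx": 0,"wy": 0,"wz": -0.06,"gripper": 0.47},
  {"dx": 0.3,"dy": -0.67,"dz": 0,"wx": 0,"wy": 0,"wz": -0.12,"gripper": 0.47},
  {"dx": 0.43,"dy": -1.0,"dz": 0,"wx": 0,"wy": 0,"wz": -0.18,"gripper": 0.47},
  {"dx": 0.43,"dy": -1.0,"dz": 0,"wx": 0,"wy": 0,"wz": -0.24,"gripper": 0.47},
  {"dx": 0.43,"dy": -1.0,"dz": 0,"wx": 0,"wy": 0,"wz": -0.3,"gripper": 0.47},
  {"dx": 0.43,"dy": -1.0,"dz": 0,"wx": 0,"wy": 0,"wz": -0.3,"gripper": 0.47},
])

```text
time: 1.75
ee_pos: [0.4169, -0.1845, 0.2452]
tcp_rot: [-3.141, 0.0, 0.773]
ft_force: [0.1, -0.0, 0.3]
finger_gap: 0.0401
```

```bash
python3 - <<'E'
from h import *
p,r,s=cur(); back()
print(rel(p,r,*pose(-110,200,60)))
E
```

```text
x,y,z mm -157.9 -306.2 245.2 th 90.0 xerr -0.0 0.792 t 1.75 gap 0.04010325260857373 F [ 0.1 -0.   0.3] M [ 0.06 -0.01  0.01] q [-0.42  0.12 -0.16  1.29  0.    0.38]
[ 1.632  -0.3939  0.3014  0.0761  0.1547 -0.2843]
```

Emit:
play_rows([
  {"dx": 0.4,"dy": -0.1,"dz": 0,"wx": 0,"wy": 0,"wz": -0.06,"gripper": 0.47},
  {"dx": 0.8,"dy": -0.2,"dz": 0,"wx": 0,"wy": 0,"wz": -0.12,"gripper": 0.47},
  {"dx": 1.0,"dy": -0.25,"dz": 0,"wx": 0,"wy": 0,"wz": -0.18,"gripper": 0.47},
  {"dx": 1.0,"dy": -0.25,"dz": 0,"wx": 0,"wy": 0,"wz": -0.24,"gripper": 0.47},
  {"dx": 1.0,"dy": -0.25,"dz": 0,"wx": 0,"wy": 0,"wz": -0.29,"gripper": 0.47},
  {"dx": 1.0,"dy": -0.25,"dz": 0,"wx": 0,"wy": 0,"wz": -0.29,"gripper": 0.47},
])

```text
time: 2.5
ee_pos: [0.4974, -0.0528, 0.2452]
tcp_rot: [-3.141, -0.0, 1.682]
ft_force: [0.2, -0.5, 0.1]
finger_gap: 0.04
```

```bash
python3 - <<'E'
from h import *
p,r,s=cur(); back()
for a in [(-140,200,75),(-125,180,50),(-110,90,35)]: print(rel(p,r,*pose(*a)))
E
```

```text
x,y,z mm -62.6 -184.7 245.2 th 90.0 xerr -0.0 0.006 t 2.5 gap 0.040007705841470884 F [ 0.2 -0.5  0.1] M [ 0.02  0.01 -0.02] q [-0.11  0.2  -0.07  1.31  0.   -0.22]
[ 3.007e-01  4.153e-01  3.013e-01  2.000e-04  8.330e-02 -1.900e-03]
[ 0.4007  0.4147  0.4347  0.0006  0.2222 -0.0019]
[ 5.0060e-01  4.1430e-01  1.0347e+00  9.0000e-04  3.0550e-01 -1.8000e-03]
```

Emit:
play_rows([
  {"dx": 0.2,"dy": 0.2,"dz": 0.1,"wx": 0,"wy": 0.06,"wz": 0,"gripper": 0.47},
  {"dx": 0.3,"dy": 0.41,"dz": 0.2,"wx": 0,"wy": 0.12,"wz": 0,"gripper": 0.47},
  {"dx": 0.4,"dy": 0.41,"dz": 0.4,"wx": 0,"wy": 0.18,"wz": 0,"gripper": 0.47},
  {"dx": 0.4,"dy": 0.415,"dz": 0.6,"wx": 0.001,"wy": 0.24,"wz": -0.002,"gripper": 0.47},
  {"dx": 0.45,"dy": 0.415,"dz": 0.8,"wx": 0.001,"wy": 0.3,"wz": -0.002,"gripper": 0.47},
  {"dx": 0.45,"dy": 0.415,"dz": 0.8,"wx": 0.001,"wy": 0.3055,"wz": -0.002,"gripper": 0.47},
  {"dx": 0.45,"dy": 0.415,"dz": 0.8,"wx": 0.001,"wy": 0.3055,"wz": -0.002,"gripper": 0.47},
  {"dx": 0.45,"dy": 0.415,"dz": 0.8,"wx": 0.001,"wy": 0.3055,"wz": -0.002,"gripper": 0.47},
])

```text
time: 3.5
ee_pos: [0.5522, 0.022, 0.1285]
tcp_rot: [3.135, -0.955, 1.701]
ft_force: [-0.1, 0.6, 1.0]
finger_gap: 0.0401
```

```bash
python3 - <<'E'
from rig import *
from h import *
p,r,s=cur(); back()
for a in [(-110,90,35),(-45,44,35)]: print(rel(p,r,*pose(*a)))
for n in ["scene","wrist","top"]:
    f=grab_frame(n); cv2.imwrite(f"pics/{n}1.png",f["img"][...,::-1])
    if n=="scene": crop(f,320,100,140,120,5,"s2.png")
E
```

```text
x,y,z mm 0.5 -116.8 128.5 th 35.3 xerr -0.004 -0.008 t 3.5 gap 0.04012162861669401 F [-0.1  0.6  1. ] M [-0.72 -0.08 -0.03] q [-0.35  0.69  0.04  1.49  0.81 -0.73]
[-0.1833 -0.0043  0.1854 -0.0014  0.0015  0.0025]
[-0.1834 -0.002   0.7163 -0.0014  0.0015  0.0025]
```

View pics/s2.png

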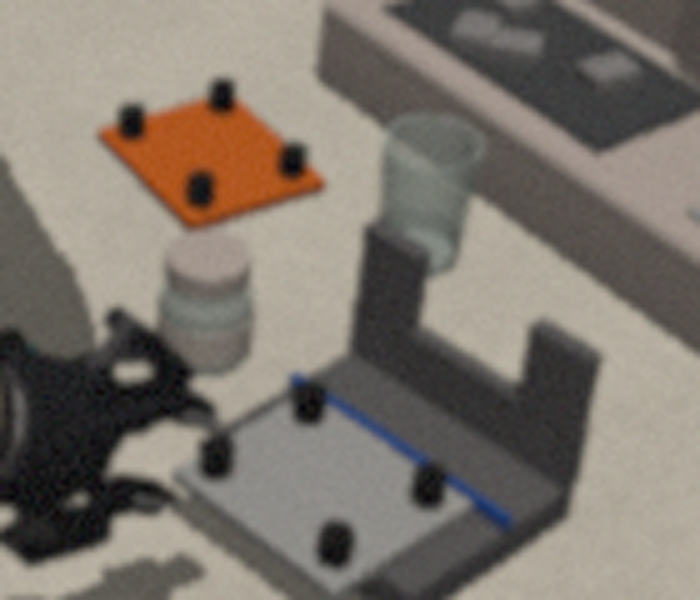

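View pics/wrist1.png

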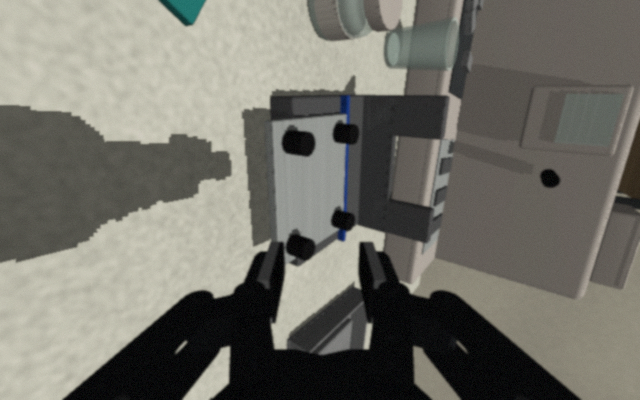

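View pics/top1.png

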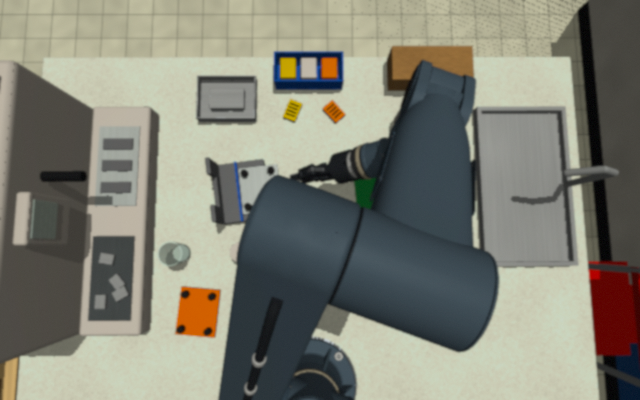

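```bash
cat >> h.py <<'E'
def wproj(f,p,r,W):
    T=np.array(f["T_tool_cam"]); K=np.array(f["intrinsics"])
    q=(np.atleast_2d(W)-p)@r; c=(q-T[:3,3])@T[:3,:3]; u=(K@c.T).T; return u[:,:2]/u[:,2:]
E
python3 - <<'E'
from rig import *
from h import *
p,r,s=cur(); f=grab_frame("wrist")
im=f["img"][...,::-1].copy()
def L(pts,c):
    W=[PO+XH*a/1e3+YH*b/1e3+ZH*z/1e3 for a,b,z in pts]; u=wproj(f,p,r,W); cv2.polylines(im,[(u*16).astype(np.int32)],True,c,1,cv2.LINE_AA,4)
L([(65,55,40),(-65,55,40),(-65,-55,40),(65,-55,40)],(0,0,255))
L([(65,-55,40),(-65,-55,40),(-65,-55,30),(65,-55,30)],(0,255,255))
for a in(47,-47):
  for b in (37,-37): L([(a+x,b+y,60) for x,y in((8,0),(0,8),(-8,0),(0,-8))],(0,255,0))
L([(88,57,30),(-82,57,30)],(255,0,255))
L([(43,109,125),(43,109,70),(-37,109,70),(-37,109,125)],(255,255,0))
c=im[80:300,220:480]; cv2.imwrite("pics/w1o.png",cv2.resize(c,None,fx=3,fy=2.7,interpolation=cv2.INTER_CUBIC))
E
```

```text
(no output)
```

View pics/w1o.png

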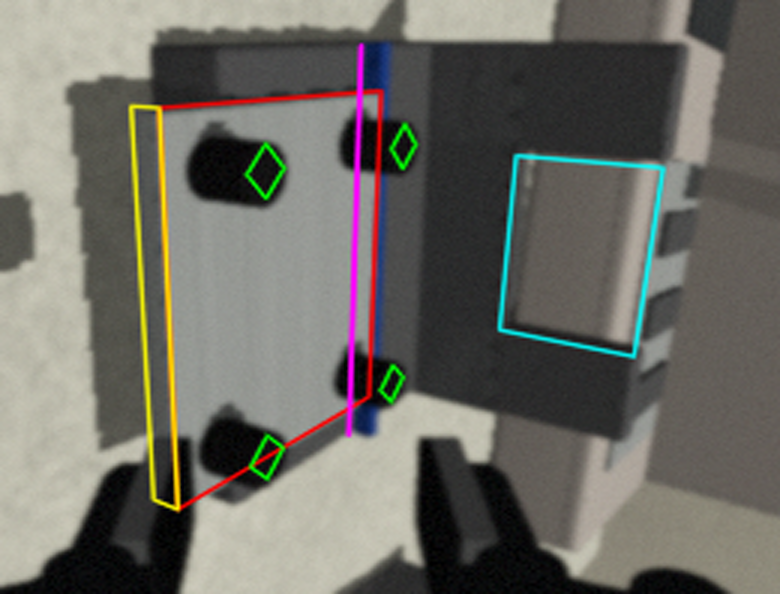

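Emit:
play_rows([
  {"dx": -0.1,"dy": 0,"dz": 0.1,"wx": 0,"wy": 0,"wz": 0,"gripper": 0.47},
  {"dx": -0.184,"dy": 0,"dz": 0.185,"wx": 0,"wy": 0,"wz": 0,"gripper": 0.47},
  {"dx": -0.184,"dy": 0,"dz": 0.3,"wx": 0,"wy": 0,"wz": 0,"gripper": 0.47},
  {"dx": -0.184,"dy": 0,"dz": 0.42,"wx": 0,"wy": 0,"wz": 0,"gripper": 0.47},
  {"dx": -0.184,"dy": 0,"dz": 0.52,"wx": 0,"wy": 0,"wz": 0,"gripper": 0.47},
  {"dx": -0.184,"dy": 0,"dz": 0.6,"wx": 0,"wy": 0,"wz": 0,"gripper": 0.47},
  {"dx": -0.184,"dy": 0,"dz": 0.6,"wx": 0,"wy": 0,"wz": 0,"gripper": 0.47},
  {"dx": -0.184,"dy": 0,"dz": 0.6,"wx": 0,"wy": 0,"wz": 0,"gripper": 0.47},
])

```text
time: 4.7
ee_pos: [0.5444, 0.0791, 0.0515]
tcp_rot: [3.14, -0.959, 1.697]
ft_force: [1.0, 0.8, 0.5]
finger_gap: 0.0403
```

```bash
python3 - <<'E'
from rig import *
from h import *
p,r,s=cur(); back()
for a in [(-45,44,35)]: print(rel(p,r,*pose(*a)))
f=grab_frame("scene"); crop(f,340,130,110,100,7,"s3.png")
f=grab_frame("wrist"); crop(f,170,80,300,220,2.6,"w3.png")
E
```

```text
x,y,z mm -0.5 -59.3 51.5 th 35.0 xerr -0.006 -0.005 t 4.7 gap 0.04033362956676807 F [1.  0.8 0.5] M [-0.76 -0.04 -0.  ] q [-0.27  0.73 -0.12  1.22  0.86 -0.63]
[ 0.0134  0.0042  0.1066 -0.0019  0.0002  0.0017]
```

View pics/s3.png

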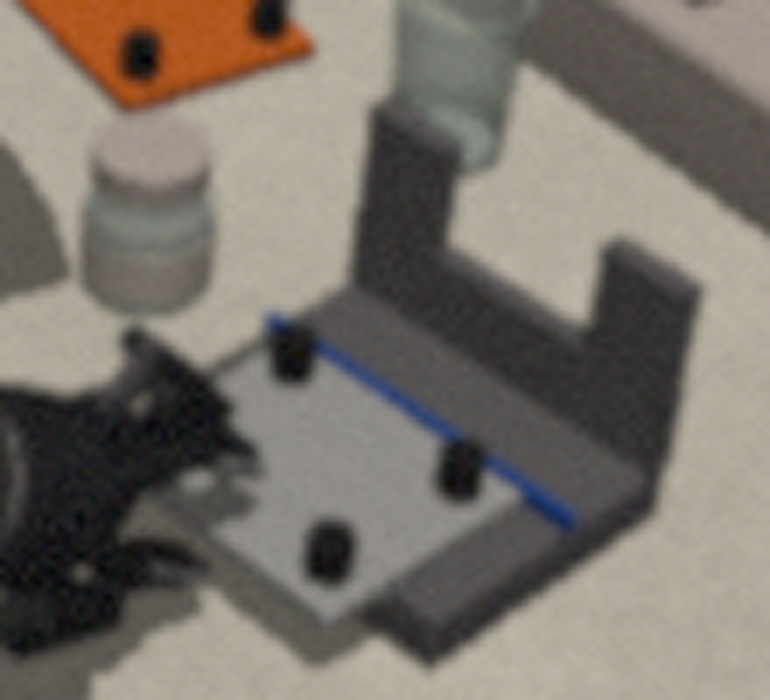

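View pics/w3.png

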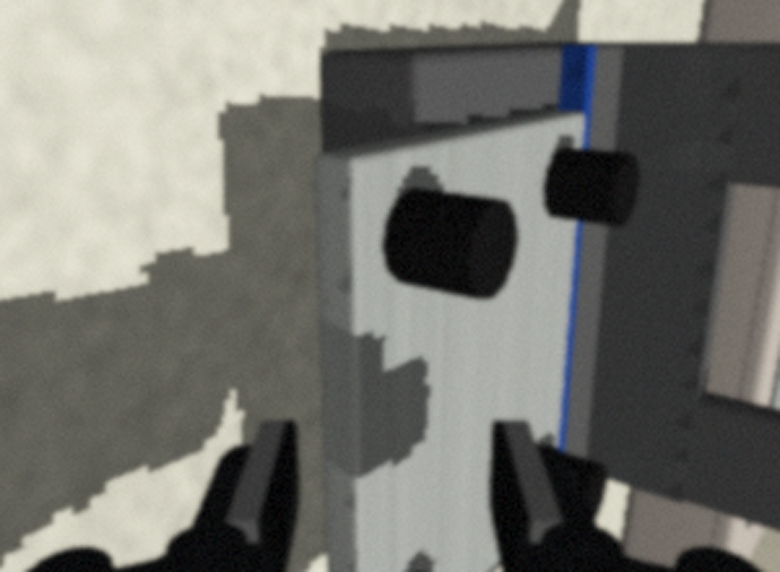

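Lower finger sits just under and in front of the edge, upper above the plate, as planned. I'll slide in and compute the lift arc.

```bash
python3 - <<'E'
from h import *
p,r,s=cur()
C=np.array([56,30.]); t=np.radians(35); n=np.array([np.sin(t),np.cos(t)]);d=np.array([np.cos(t),-np.sin(t)])
for th in [0,5,10,15,20,25,30,34]:
    a=np.radians(th); E=C+110*np.array([-np.cos(a),np.sin(a)]); P=E+18*n+2*d
    print(th,P.round(1),rel(p,r,*pose(P[0],P[1],35))[[0,1,2]])
E
```

```text
0 [-42.   43.6] [0.0243 0.0041 0.1249]
5 [-41.6  53.2] [0.0782 0.0042 0.0905]
10 [-40.4  62.7] [0.1349 0.0043 0.061 ]
15 [-38.3  72.1] [0.194  0.0044 0.0365]
20 [-35.4  81.2] [0.255  0.0046 0.0172]
25 [-31.7  90.1] [0.3175 0.0048 0.0033]
30 [-27.3  98.6] [ 0.3809  0.0051 -0.0051]
34 [-23.2 105.1] [ 0.432   0.0053 -0.0078]
```

Emit:
play_rows([
  {"dx": 0.013,"dy": 0.003,"dz": 0.05,"wx": 0,"wy": 0,"wz": 0,"gripper": 0.47},
  {"dx": 0.013,"dy": 0.003,"dz": 0.11,"wx": 0,"wy": 0,"wz": 0,"gripper": 0.47},
  {"dx": 0.013,"dy": 0.003,"dz": 0.11,"wx": 0,"wy": 0,"wz": 0,"gripper": 0.47},
  {"dx": 0.013,"dy": 0.003,"dz": 0.11,"wx": 0,"wy": 0,"wz": 0,"gripper": 0.47},
])

```text
time: 5.3
ee_pos: [0.5426, 0.094, 0.0432]
tcp_rot: [-3.141, -0.96, 1.696]
ft_force: [0.7, 0.7, -0.4]
finger_gap: 0.0402
```

```bash
python3 - <<'E'
from rig import *
from h import *
p,r,s=cur(); back()
f=grab_frame("scene"); crop(f,340,130,110,100,7,"s4.png")
C=np.array([56,30.]); t=np.radians(35); n=np.array([np.sin(t),np.cos(t)]);d=np.array([np.cos(t),-np.sin(t)])
for th in [0,5,10,15,20,25,30,34]:
    a=np.radians(th); E=C+110*np.array([-np.cos(a),np.sin(a)]); P=E+18*n+2*d
    print(th,P.round(1),rel(p,r,*pose(P[0],P[1],35))[[0,1,2]])
E
```

```text
x,y,z mm -0.5 -44.2 43.2 th 35.0 xerr -0.007 -0.005 t 5.3 gap 0.04020080046156888 F [ 0.7  0.7 -0.4] M [-0.75 -0.11  0.01] q [-0.25  0.73 -0.15  1.17  0.87 -0.6 ]
0 [-42.   43.6] [0.0106 0.0036 0.0103]
5 [-41.6  53.2] [ 0.0646  0.0036 -0.0241]
10 [-40.4  62.7] [ 0.1213  0.0037 -0.0536]
15 [-38.3  72.1] [ 0.1804  0.0038 -0.0781]
20 [-35.4  81.2] [ 0.2414  0.0039 -0.0974]
25 [-31.7  90.1] [ 0.3039  0.0041 -0.1112]
30 [-27.3  98.6] [ 0.3673  0.0044 -0.1196]
34 [-23.2 105.1] [ 0.4184  0.0046 -0.1223]
```

View pics/s4.png

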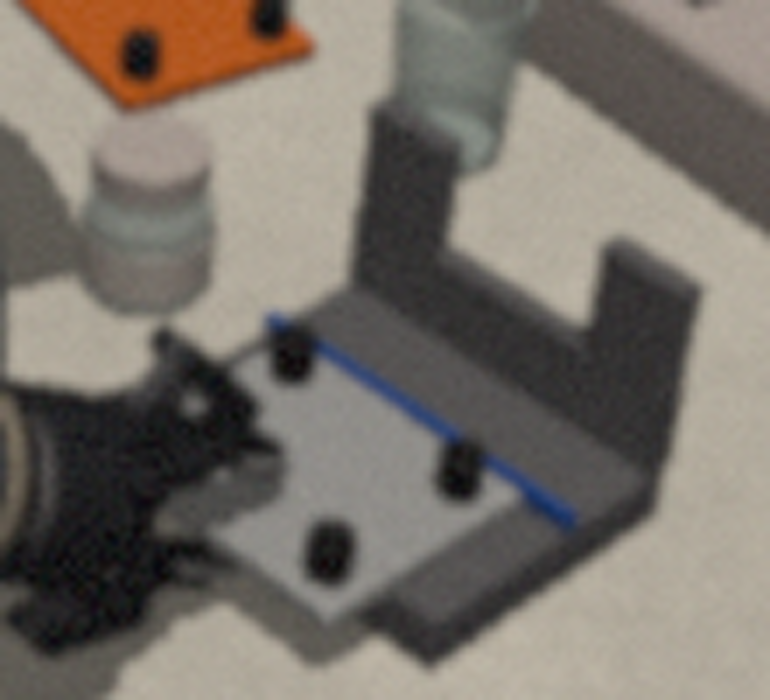

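Emit:
play_rows([
  {"dx": 0.03,"dy": 0.003,"dz": 0.0,"wx": 0,"wy": 0,"wz": 0,"gripper": 0.47},
  {"dx": 0.065,"dy": 0.003,"dz": -0.024,"wx": 0,"wy": 0,"wz": 0,"gripper": 0.47},
  {"dx": 0.093,"dy": 0.003,"dz": -0.04,"wx": 0,"wy": 0,"wz": 0,"gripper": 0.47},
  {"dx": 0.121,"dy": 0.003,"dz": -0.053,"wx": 0,"wy": 0,"wz": 0,"gripper": 0.47},
  {"dx": 0.15,"dy": 0.003,"dz": -0.066,"wx": 0,"wy": 0,"wz": 0,"gripper": 0.47},
  {"dx": 0.18,"dy": 0.003,"dz": -0.078,"wx": 0,"wy": 0,"wz": 0,"gripper": 0.47},
  {"dx": 0.18,"dy": 0.003,"dz": -0.078,"wx": 0,"wy": 0,"wz": 0,"gripper": 0.47},
  {"dx": 0.18,"dy": 0.003,"dz": -0.078,"wx": 0,"wy": 0,"wz": 0,"gripper": 0.47},
])

```text
time: 6.35
ee_pos: [0.5426, 0.0997, 0.072]
tcp_rot: [3.141, -0.96, 1.696]
ft_force: [1.9, -1.9, -1.3]
finger_gap: 0.04
```

```bash
python3 - <<'E'
from rig import *
from h import *
p,r,s=cur(); back()
f=grab_frame("scene"); crop(f,340,130,110,100,7,"s5.png")
f=grab_frame("wrist"); crop(f,170,80,300,220,2.6,"w5.png")
C=np.array([56,30.]); t=np.radians(35); n=np.array([np.sin(t),np.cos(t)]);d=np.array([np.cos(t),-np.sin(t)])
for th in [20,25,30,34]:
    a=np.radians(th); E=C+110*np.array([-np.cos(a),np.sin(a)]); P=E+18*n+2*d
    print(th,P.round(1),rel(p,r,*pose(P[0],P[1],35))[[0,1,2]])
E
```

```text
x,y,z mm 0.1 -38.6 72.0 th 35.0 xerr -0.006 -0.005 t 6.35 gap 0.04000227909546752 F [ 1.9 -1.9 -1.3] M [-1.31 -0.33 -0.26] q [-0.24  0.69 -0.13  1.22  0.87 -0.58]
20 [-35.4  81.2] [ 0.0626 -0.0005 -0.0179]
25 [-31.7  90.1] [ 0.1251 -0.0003 -0.0317]
30 [-27.3  98.6] [ 0.1885 -0.     -0.0401]
34 [-23.2 105.1] [ 2.396e-01  2.000e-04 -4.280e-02]
```

View pics/s5.png

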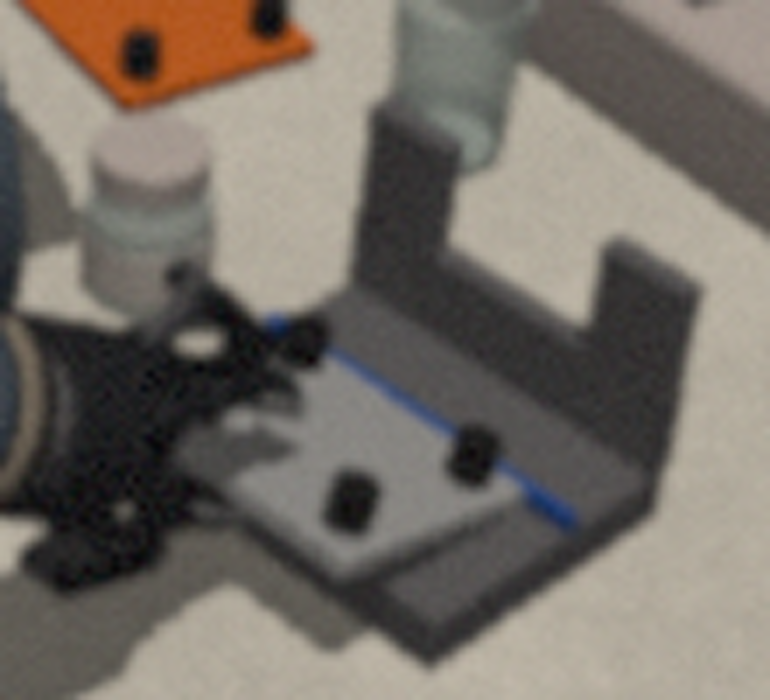

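View pics/w5.png

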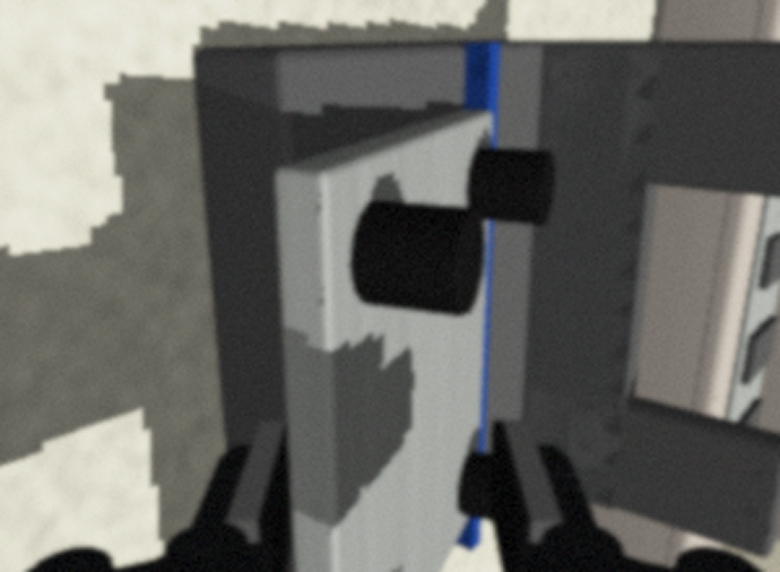

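The plate is up about 15° and pivoting on the kerb. I'll continue to about 34°, then close.

Emit:
play_rows([
  {"dx": 0.03,"dy": 0,"dz": -0.008,"wx": 0,"wy": 0,"wz": 0,"gripper": 0.47},
  {"dx": 0.063,"dy": 0,"dz": -0.017,"wx": 0,"wy": 0,"wz": 0,"gripper": 0.47},
  {"dx": 0.094,"dy": 0,"dz": -0.024,"wx": 0,"wy": 0,"wz": 0,"gripper": 0.47},
  {"dx": 0.125,"dy": 0,"dz": -0.031,"wx": 0,"wy": 0,"wz": 0,"gripper": 0.47},
  {"dx": 0.157,"dy": 0,"dz": -0.035,"wx": 0,"wy": 0,"wz": 0,"gripper": 0.47},
  {"dx": 0.188,"dy": 0,"dz": -0.04,"wx": 0,"wy": 0,"wz": 0,"gripper": 0.47},
  {"dx": 0.215,"dy": 0,"dz": -0.035,"wx": 0,"wy": 0,"wz": 0,"gripper": 0.47},
  {"dx": 0.24,"dy": 0,"dz": -0.025,"wx": 0,"wy": 0,"wz": 0,"gripper": 0.47},
  {"dx": 0.24,"dy": 0,"dz": -0.02,"wx": 0,"wy": 0,"wz": 0,"gripper": 0.47},
  {"dx": 0.24,"dy": 0,"dz": -0.02,"wx": 0,"wy": 0,"wz": 0,"gripper": 0.47},
])

```text
time: 7.7
ee_pos: [0.5401, 0.118, 0.1031]
tcp_rot: [-3.141, -0.96, 1.696]
ft_force: [-0.1, -0.9, -1.0]
finger_gap: 0.04
```

```bash
python3 - <<'E'
from rig import *
from h import *
p,r,s=cur(); back()
f=grab_frame("scene"); crop(f,340,130,110,100,7,"s6.png")
f=grab_frame("wrist"); crop(f,170,80,300,220,2.6,"w6.png")
E
```

```text
x,y,z mm -0.3 -20.1 103.1 th 35.0 xerr -0.007 -0.005 t 7.7 gap 0.039973745334139915 F [-0.1 -0.9 -1. ] M [-1.05 -0.12  0.05] q [-0.21  0.64 -0.14  1.23  0.89 -0.54]
```

View pics/s6.png

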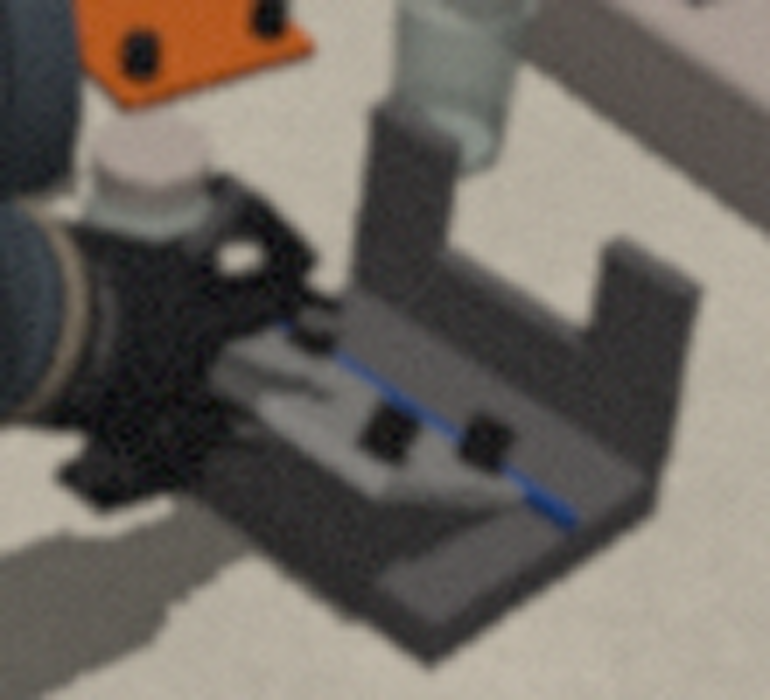

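View pics/w6.png

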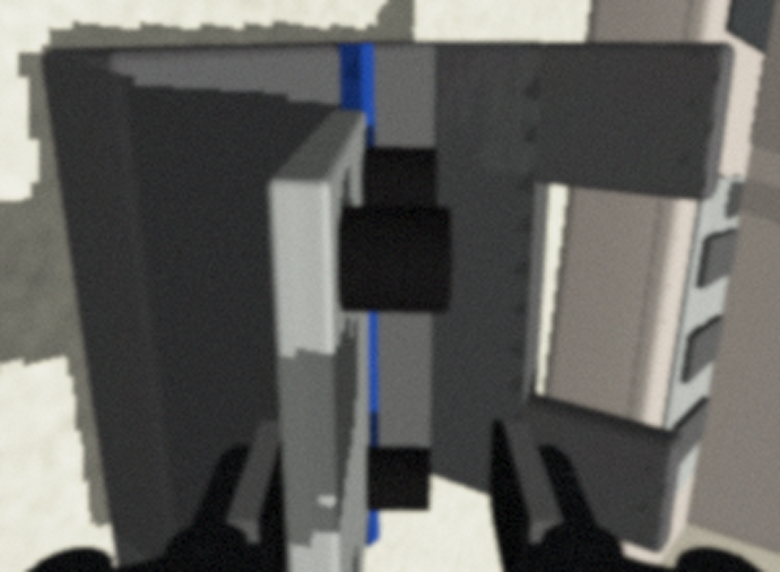

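Emit:
play_rows([
  {"dx": -0.02,"dy": 0,"dz": 0.01,"wx": 0,"wy": 0,"wz": 0,"gripper": 0.4},
  {"dx": -0.04,"dy": 0,"dz": 0.02,"wx": 0,"wy": 0,"wz": 0,"gripper": 0.33},
  {"dx": -0.06,"dy": 0,"dz": 0.02,"wx": 0,"wy": 0,"wz": 0,"gripper": 0.26},
  {"dx": -0.08,"dy": 0,"dz": 0.02,"wx": 0,"wy": 0,"wz": 0,"gripper": 0.19},
  {"dx": -0.085,"dy": 0,"dz": 0.02,"wx": 0,"wy": 0,"wz": 0,"gripper": 0.12},
  {"dx": -0.085,"dy": 0,"dz": 0.02,"wx": 0,"wy": 0,"wz": 0,"gripper": 0},
  {"dx": -0.085,"dy": 0,"dz": 0.02,"wx": 0,"wy": 0,"wz": 0,"gripper": 0},
  {"dx": -0.085,"dy": 0,"dz": 0.02,"wx": 0,"wy": 0,"wz": 0,"gripper": 0},
], force=60)

```text
time: 8.8
ee_pos: [0.5408, 0.1129, 0.091]
tcp_rot: [3.141, -0.959, 1.696]
ft_force: [0.3, -3.5, -2.3]
finger_gap: 0.009
```

```bash
python3 - <<'E'
from rig import *
from h import *
p,r,s=cur(); back()
f=grab_frame("scene"); crop(f,340,130,110,100,7,"s7.png")
f=grab_frame("wrist"); crop(f,170,80,300,220,2.6,"w7.png")
E
```

```text
x,y,z mm -0.2 -25.3 91.0 th 35.0 xerr -0.007 -0.005 t 8.8 gap 0.00903359680912551 F [ 0.3 -3.5 -2.3] M [-1.9  -0.22  0.14] q [-0.22  0.65 -0.14  1.22  0.88 -0.55]
```

View pics/s7.png

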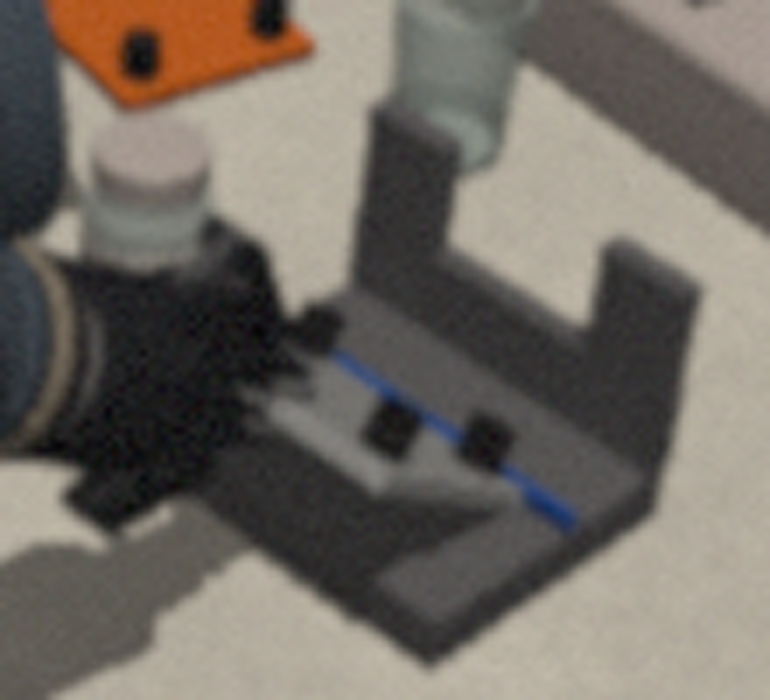

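View pics/w7.png

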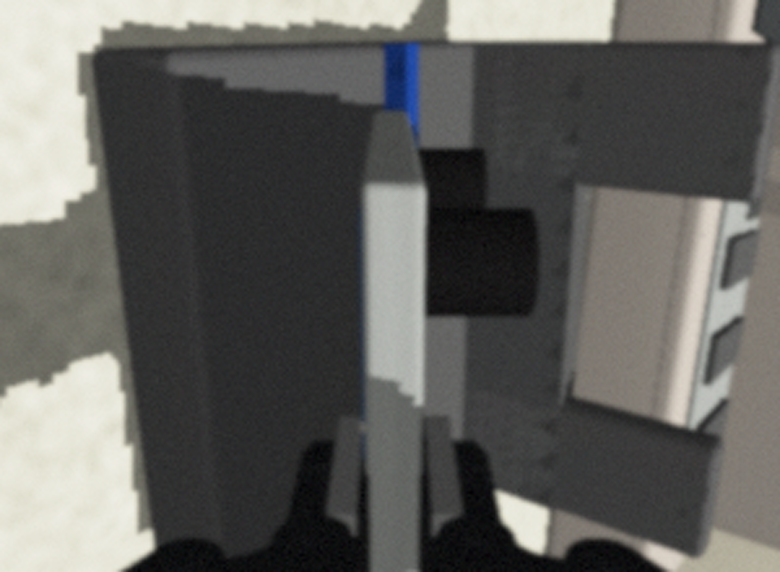

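```bash
cat > arc.py <<'E'
from h import *
import sys
def arc(C,lift,ths,yo=0):
    p,r,s=cur(); v=p-PO; P0=np.array([v@YH,v[2]])*1e3; d=r[:,2]; th0=np.degrees(np.arctan2(-d[2],d@YH)); C=np.array(C,float)
    for th in ths:
        a=np.radians(-(th-th0)); M=np.array([[np.cos(a),-np.sin(a)],[np.sin(a),np.cos(a)]])
        P=C+M@(P0-C)+[yo,lift]; print(th,P.round(1),rel(p,r,*pose(P[0],P[1],th,x=v@XH*1e3)))
E
python3 -c "
from arc import *
arc((55,30),2,[35,40,45,50,55,60,65,70,75])"
```

```text
35 [-25.3  93. ] [ 0.0106 -0.     -0.0077 -0.0021  0.0001  0.0015]
40 [-19.7  99.7] [ 0.069   0.0003 -0.0029 -0.002  -0.0276  0.0016]
45 [-13.5 106. ] [ 0.1268  0.0006  0.007  -0.002  -0.0554  0.0017]
50 [ -6.8 111.7] [ 0.1835  0.001   0.0218 -0.0019 -0.0832  0.0017]
55 [  0.4 116.7] [ 0.2387  0.0014  0.0416 -0.0018 -0.111   0.0018]
60 [  8.  121.2] [ 0.292   0.0018  0.0661 -0.0017 -0.1387  0.0019]
65 [ 16.  124.9] [ 0.3429  0.0022  0.0951 -0.0017 -0.1665  0.002 ]
70 [ 24.2 128. ] [ 0.3911  0.0027  0.1285 -0.0016 -0.1943  0.0021]
75 [ 32.7 130.3] [ 0.4362  0.0031  0.1659 -0.0015 -0.2221  0.0021]
```

Emit:
play_rows([
  {"dx": 0.0106,"dy": 0,"dz": -0.008,"wx": -0.002,"wy": 0,"wz": 0.0015,"gripper": 0},
  {"dx": 0.069,"dy": 0,"dz": -0.003,"wx": -0.002,"wy": -0.0276,"wz": 0.0015,"gripper": 0},
  {"dx": 0.127,"dy": 0,"dz": 0.007,"wx": -0.002,"wy": -0.0554,"wz": 0.0015,"gripper": 0},
  {"dx": 0.1835,"dy": 0.001,"dz": 0.022,"wx": -0.002,"wy": -0.083,"wz": 0.0015,"gripper": 0},
  {"dx": 0.239,"dy": 0.001,"dz": 0.0416,"wx": -0.002,"wy": -0.111,"wz": 0.002,"gripper": 0},
  {"dx": 0.292,"dy": 0.002,"dz": 0.066,"wx": -0.002,"wy": -0.1387,"wz": 0.002,"gripper": 0},
  {"dx": 0.343,"dy": 0.002,"dz": 0.095,"wx": -0.0015,"wy": -0.1665,"wz": 0.002,"gripper": 0},
  {"dx": 0.391,"dy": 0.003,"dz": 0.1285,"wx": -0.0015,"wy": -0.194,"wz": 0.002,"gripper": 0},
  {"dx": 0.436,"dy": 0.003,"dz": 0.166,"wx": -0.0015,"wy": -0.222,"wz": 0.002,"gripper": 0},
  {"dx": 0.436,"dy": 0.003,"dz": 0.166,"wx": -0.0015,"wy": -0.222,"wz": 0.002,"gripper": 0},
])

```text
time: 10.15
ee_pos: [0.5344, 0.1716, 0.1329]
tcp_rot: [3.137, -0.261, 1.69]
ft_force: [-0.6, -8.5, 15.6]
finger_gap: 0.0088
```

```bash
python3 - <<'E'
from rig import *
from arc import *
back()
f=grab_frame("scene"); crop(f,340,80,130,130,5,"s8.png")
arc((55,32),0,[75,80,85,90,95,100,104])
E
```

```text
x,y,z mm 0.4 33.8 132.9 th 75.0 xerr 0.004 -0.003 t 10.15 gap 0.008843102529337973 F [-0.6 -8.5 15.6] M [-1.57  0.35  0.  ] q [ 0.18  0.35 -0.19  1.02  0.26  0.06]
75 [ 33.5 132.8] [ 0.0003  0.      0.      0.0011 -0.0001  0.0006]
80 [ 42.4 134.3] [ 0.0599  0.0001  0.0058  0.0011 -0.0279  0.0006]
85 [ 51.4 135. ] [ 0.1188  0.0002  0.0167  0.0012 -0.0557  0.0005]
90 [ 60.3 134.9] [ 0.1766  0.0002  0.0327  0.0012 -0.0835  0.0005]
95 [ 69.3 134.1] [ 0.2327  0.0003  0.0537  0.0012 -0.1112  0.0004]
100 [ 78.1 132.4] [ 0.2868  0.0003  0.0795  0.0012 -0.139   0.0004]
104 [ 85.1 130.6] [ 3.284e-01  3.000e-04  1.034e-01  1.200e-03 -1.612e-01  3.000e-04]
```

View pics/s8.png

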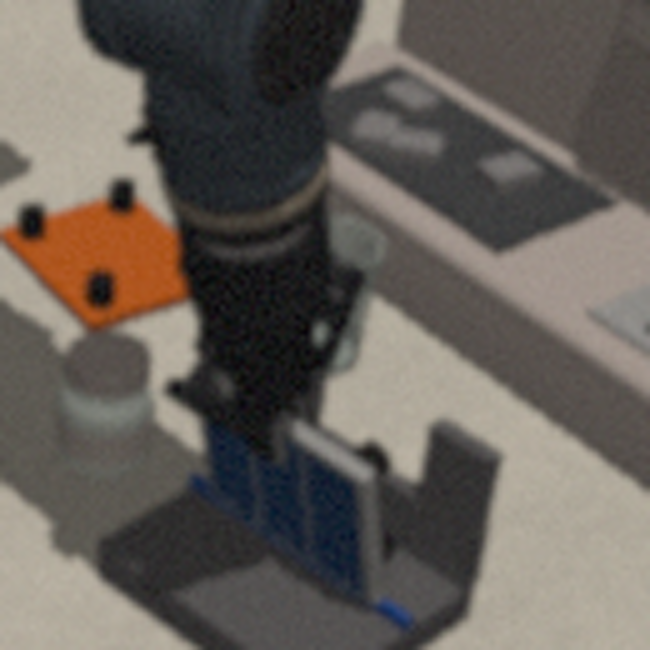

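Emit:
play_rows([
  {"dx": -0.013,"dy": 0,"dz": -0.015,"wx": 0.001,"wy": 0,"wz": 0,"gripper": 0},
  {"dx": 0.047,"dy": 0,"dz": -0.009,"wx": 0.001,"wy": -0.028,"wz": 0,"gripper": 0},
  {"dx": 0.106,"dy": 0,"dz": 0.001,"wx": 0.001,"wy": -0.056,"wz": 0,"gripper": 0},
  {"dx": 0.164,"dy": 0,"dz": 0.017,"wx": 0.001,"wy": -0.0835,"wz": 0,"gripper": 0},
  {"dx": 0.22,"dy": 0,"dz": 0.038,"wx": 0.001,"wy": -0.111,"wz": 0,"gripper": 0},
  {"dx": 0.274,"dy": 0,"dz": 0.064,"wx": 0.001,"wy": -0.139,"wz": 0,"gripper": 0},
  {"dx": 0.274,"dy": 0,"dz": 0.064,"wx": 0.001,"wy": -0.139,"wz": 0,"gripper": 0},
  {"dx": 0.274,"dy": 0,"dz": 0.064,"wx": 0.001,"wy": -0.139,"wz": 0,"gripper": 0},
])

```text
time: 11.2
ee_pos: [0.5286, 0.2121, 0.1348]
tcp_rot: [-3.141, 0.176, 1.689]
ft_force: [-8.0, -5.1, 28.3]
finger_gap: 0.0089
```

```bash
python3 - <<'E'
from rig import *
from arc import *
back()
f=grab_frame("scene"); crop(f,340,80,130,130,5,"s9.png")
arc((54,33),0,[100,102,104,105,106])
f=grab_frame("wrist"); crop(f,170,80,300,220,2.6,"w9.png")
E
```

```text
x,y,z mm -0.7 74.7 134.8 th 100.1 xerr -0.001 -0.001 t 11.2 gap 0.008859197699941604 F [-8.  -5.1 28.3] M [-2.65  1.22 -0.5 ] q [ 0.47  0.41 -0.06  1.16 -0.16  0.35]
100 [ 74.5 134.8] [-0.0005 -0.     -0.     -0.0003  0.0002  0.0002]
102 [ 78.  134.1] [ 0.0236  0.      0.001  -0.0003 -0.0109  0.0002]
104 [ 81.5 133.2] [ 0.0477  0.      0.0028 -0.0003 -0.022   0.0002]
105 [ 83.3 132.7] [ 0.0598  0.      0.004  -0.0003 -0.0275  0.0002]
106 [ 85.  132.1] [ 0.0718  0.      0.0055 -0.0003 -0.0331  0.0002]
```

View pics/s9.png

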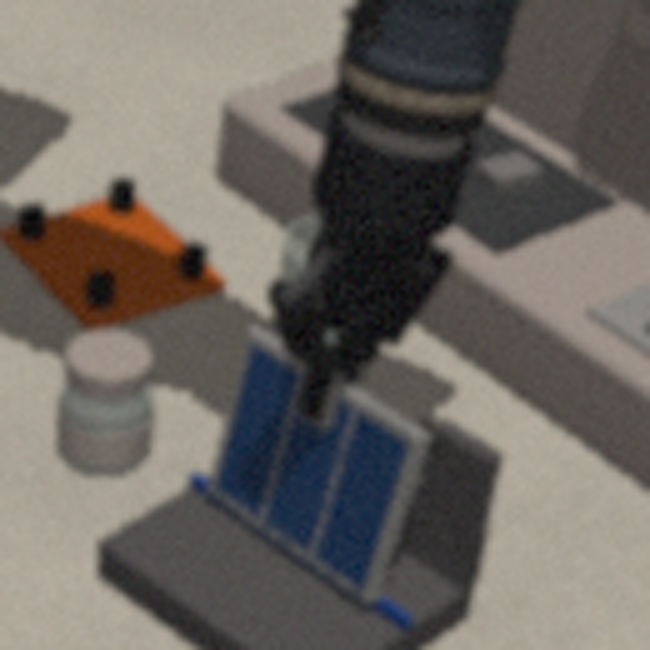

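View pics/w9.png

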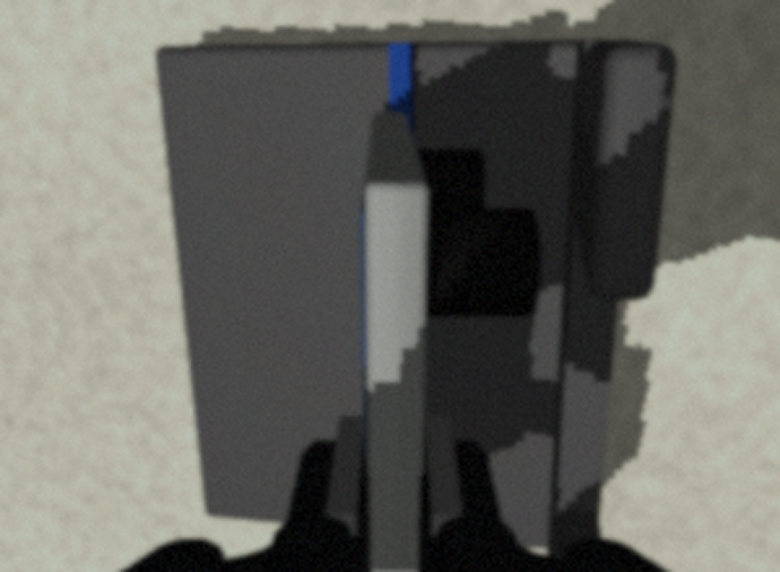

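The slab end has ridden up on top of the kerb: my pose puts its end corner at y≈62, z≈36, with 28 N upwards on the tool. I'll lift, come 10 mm forward and set it down in front of the kerb.

```bash
python3 - <<'E'
from h import *
p,r,s=cur()
for a in [(75,146,100),(62,146,100),(70,145,105),(74,138,105),(75,132,105),(75.5,129,105)]: print(a,rel(p,r,*pose(*a)))
E
```

```text
(75, 146, 100) [-0.0097  0.0045 -0.0739 -0.0003  0.0002  0.0001]
(62, 146, 100) [-0.095   0.0044 -0.0588 -0.0003  0.0002  0.0001]
(70, 145, 105) [-0.0413  0.0045 -0.0615 -0.0003 -0.0276  0.0001]
(74, 138, 105) [-0.007   0.0045 -0.0202 -0.0003 -0.0276  0.0001]
(75, 132, 105) [ 0.0066  0.0046  0.018  -0.0003 -0.0276  0.0001]
(75.5, 129, 105) [ 0.0133  0.0046  0.0371 -0.0003 -0.0276  0.0001]
```

Emit:
play_rows([
  {"dx": -0.01,"dy": 0,"dz": -0.074,"wx": 0,"wy": 0,"wz": 0,"gripper": 0},
  {"dx": -0.01,"dy": 0,"dz": -0.074,"wx": 0,"wy": 0,"wz": 0,"gripper": 0},
  {"dx": -0.1,"dy": 0.002,"dz": -0.059,"wx": 0,"wy": 0,"wz": 0,"gripper": 0},
  {"dx": -0.055,"dy": 0.002,"dz": -0.062,"wx": 0,"wy": -0.0276,"wz": 0,"gripper": 0},
  {"dx": -0.055,"dy": 0.002,"dz": -0.062,"wx": 0,"wy": -0.0276,"wz": 0,"gripper": 0},
  {"dx": -0.03,"dy": 0.002,"dz": -0.04,"wx": 0,"wy": -0.0276,"wz": 0,"gripper": 0},
  {"dx": -0.018,"dy": 0.002,"dz": -0.02,"wx": 0,"wy": -0.0276,"wz": 0,"gripper": 0},
  {"dx": -0.01,"dy": 0.002,"dz": 0.0,"wx": 0,"wy": -0.0276,"wz": 0,"gripper": 0},
  {"dx": -0.005,"dy": 0.002,"dz": 0.015,"wx": 0,"wy": -0.0276,"wz": 0,"gripper": 0},
  {"dx": -0.005,"dy": 0.002,"dz": 0.015,"wx": 0,"wy": -0.0276,"wz": 0,"gripper": 0},
])

```text
time: 12.55
ee_pos: [0.5294, 0.2112, 0.1295]
tcp_rot: [-3.138, 0.261, 1.689]
ft_force: [-0.3, -0.4, -3.3]
finger_gap: 0.009
```

```bash
python3 - <<'E'
from rig import *
from arc import *
back()
f=grab_frame("scene"); crop(f,340,80,130,130,5,"s10.png")
f=grab_frame("wrist"); crop(f,170,80,300,220,2.6,"w10.png")
p,r,s=cur()
for a in [(75.5,129,105),(76.5,127,105)]: print(a,rel(p,r,*pose(*a)))
E
```

```text
x,y,z mm -0.0 73.7 129.5 th 105.0 xerr -0.003 -0.001 t 12.55 gap 0.009019290320303885 F [-0.3 -0.4 -3.3] M [0.46 0.03 0.06] q [ 0.5   0.45 -0.04  1.19 -0.24  0.4 ]
(75.5, 129, 105) [ 0.012  -0.001   0.002  -0.0008 -0.0003  0.0003]
(76.5, 127, 105) [ 0.0219 -0.001   0.0132 -0.0008 -0.0003  0.0003]
```

View pics/s10.png

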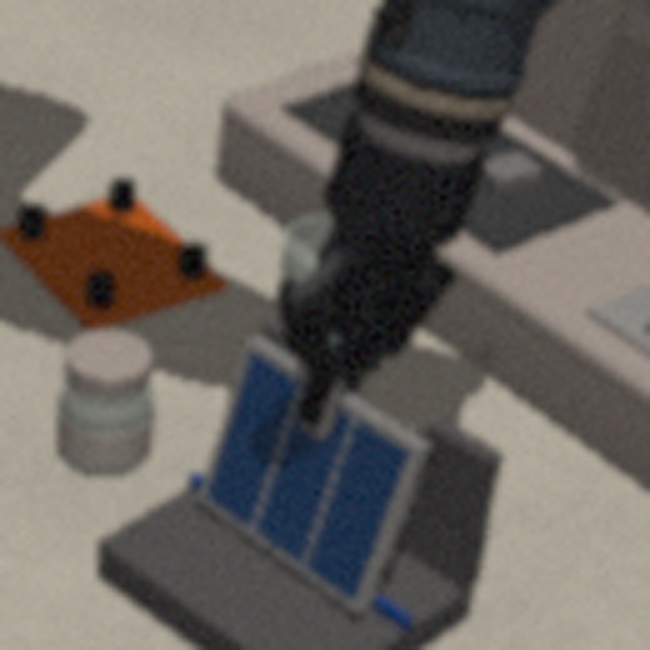

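View pics/w10.png

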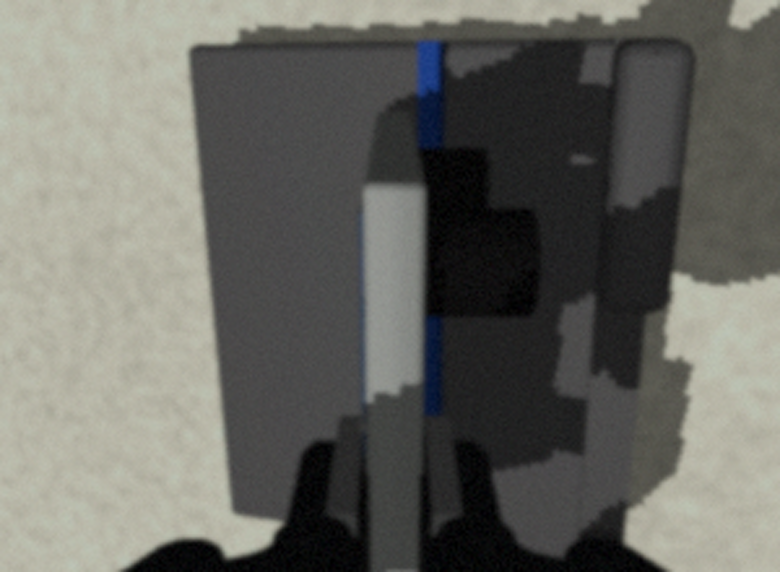

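Emit:
play_rows([
  {"dx": 0.006,"dy": 0,"dz": 0.008,"wx": 0,"wy": 0,"wz": 0,"gripper": 0},
  {"dx": 0.008,"dy": 0,"dz": 0.014,"wx": 0,"wy": 0,"wz": 0,"gripper": 0},
  {"dx": 0.01,"dy": 0,"dz": 0.02,"wx": 0,"wy": 0,"wz": 0,"gripper": 0},
  {"dx": 0.01,"dy": 0,"dz": 0.02,"wx": 0,"wy": 0,"wz": 0,"gripper": 0},
  {"dx": 0.01,"dy": 0,"dz": 0.02,"wx": 0,"wy": 0,"wz": 0,"gripper": 0},
])

```text
time: 13.28
ee_pos: [0.5294, 0.212, 0.1275]
tcp_rot: [-3.14, 0.261, 1.689]
ft_force: [-3.9, -1.4, 7.1]
finger_gap: 0.0094
```

```bash
python3 - <<'E'
from arc import *
back()
arc((55,31),0,[106,107,108,109])
E
```

```text
x,y,z mm 0.1 74.5 127.5 th 105.0 xerr -0.002 -0.001 t 13.275 gap 0.00940899102870195 F [-3.9 -1.4  7.1] M [-0.3   0.59 -0.27] q [ 0.5   0.45 -0.04  1.19 -0.24  0.4 ]
106 [ 76.3 127.1] [ 0.012   0.     -0.0006 -0.0005 -0.0058  0.0003]
107 [ 78.  126.8] [ 0.0234  0.     -0.001  -0.0005 -0.0114  0.0003]
108 [ 79.6 126.3] [ 0.0349  0.     -0.0012 -0.0005 -0.0169  0.0003]
109 [ 81.3 125.9] [ 0.0463  0.     -0.0012 -0.0005 -0.0225  0.0003]
```

Base contact (+7 N). I'll tip it back gently until the feet meet the uprights.

Emit:
play_rows([
  {"dx": 0.012,"dy": 0,"dz": -0.001,"wx": 0,"wy": -0.0058,"wz": 0,"gripper": 0},
  {"dx": 0.023,"dy": 0,"dz": -0.002,"wx": 0,"wy": -0.0114,"wz": 0,"gripper": 0},
  {"dx": 0.035,"dy": 0,"dz": -0.002,"wx": 0,"wy": -0.0169,"wz": 0,"gripper": 0},
  {"dx": 0.035,"dy": 0,"dz": -0.002,"wx": 0,"wy": -0.0169,"wz": 0,"gripper": 0},
  {"dx": 0.035,"dy": 0,"dz": -0.002,"wx": 0,"wy": -0.0169,"wz": 0,"gripper": 0},
])

```text
time: 13.9
ee_pos: [0.5288, 0.2171, 0.1266]
tcp_rot: [-3.14, 0.315, 1.689]
ft_force: [-3.6, 0.1, 8.7]
finger_gap: 0.0087
```

```bash
python3 - <<'E'
from rig import *
from arc import *
back()
f=grab_frame("scene"); crop(f,340,80,130,130,5,"s11.png")
E
```

```text
x,y,z mm 0.0 79.6 126.6 th 108.0 xerr -0.001 -0.001 t 13.9 gap 0.00867518562544345 F [-3.6  0.1  8.7] M [-0.53  0.61 -0.4 ] q [ 0.53  0.47 -0.02  1.22 -0.29  0.44]
```

View pics/s11.png

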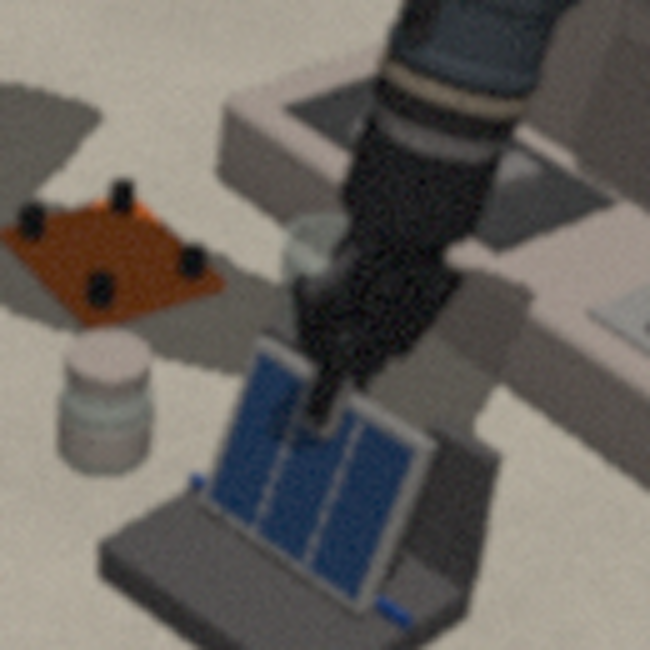

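Emit:
play_rows([
  {"dx": 0.012,"dy": 0,"dz": -0.001,"wx": 0,"wy": -0.0058,"wz": 0,"gripper": 0},
  {"dx": 0.023,"dy": 0,"dz": -0.002,"wx": 0,"wy": -0.0114,"wz": 0,"gripper": 0},
  {"dx": 0.03,"dy": 0,"dz": -0.002,"wx": 0,"wy": -0.0145,"wz": 0,"gripper": 0},
  {"dx": 0.03,"dy": 0,"dz": -0.002,"wx": 0,"wy": -0.0145,"wz": 0,"gripper": 0},
])

```text
time: 14.45
ee_pos: [0.5282, 0.2213, 0.1256]
tcp_rot: [-3.14, 0.361, 1.689]
ft_force: [-5.2, -2.3, 9.6]
finger_gap: 0.0089
```

```bash
python3 - <<'E'
from rig import *
from arc import *
back()
p,r,s=cur()
for a in [(70,145,105),(40,190,95),(-10,220,95),(-60,235,90)]: print(a,rel(p,r,*pose(*a)))
E
```

```text
x,y,z mm 0.0 83.8 125.6 th 110.7 xerr -0.001 -0.001 t 14.45 gap 0.008942862169897462 F [-5.2 -2.3  9.6] M [-0.92  0.53 -0.36] q [ 0.56  0.49  0.01  1.25 -0.32  0.47]
(70, 145, 105) [-0.1319 -0.0005 -0.0884 -0.0004  0.0316  0.0004]
(40, 190, 95) [-4.249e-01 -1.200e-03 -2.984e-01 -5.000e-04  8.710e-02  4.000e-04]
(-10, 220, 95) [-8.074e-01 -1.800e-03 -3.678e-01 -5.000e-04  8.710e-02  4.000e-04]
(-60, 235, 90) [-1.1546e+00 -2.3000e-03 -3.4370e-01 -5.0000e-04  1.1490e-01  4.0000e-04]
```

The plate leans at about 110° with light contact on the uprights, so the condition is met. Now I'll lift it out and carry it.

Emit:
play_rows([
  {"dx": -0.07,"dy": 0,"dz": -0.02,"wx": 0,"wy": 0.016,"wz": 0,"gripper": 0},
  {"dx": -0.132,"dy": 0,"dz": -0.088,"wx": 0,"wy": 0.0316,"wz": 0,"gripper": 0},
  {"dx": -0.23,"dy": 0,"dz": -0.16,"wx": 0,"wy": 0.05,"wz": 0,"gripper": 0},
  {"dx": -0.33,"dy": 0,"dz": -0.23,"wx": 0,"wy": 0.07,"wz": 0,"gripper": 0},
  {"dx": -0.425,"dy": 0,"dz": -0.3,"wx": 0,"wy": 0.087,"wz": 0,"gripper": 0},
  {"dx": -0.6,"dy": 0,"dz": -0.34,"wx": 0,"wy": 0.087,"wz": 0,"gripper": 0},
  {"dx": -0.8,"dy": 0,"dz": -0.38,"wx": 0,"wy": 0.087,"wz": 0,"gripper": 0},
  {"dx": -1.0,"dy": 0,"dz": -0.42,"wx": 0,"wy": 0.087,"wz": 0,"gripper": 0},
  {"dx": -1.0,"dy": 0,"dz": -0.42,"wx": 0,"wy": 0.087,"wz": 0,"gripper": 0},
])

```text
time: 15.58
ee_pos: [0.5431, 0.1027, 0.2371]
tcp_rot: [-3.141, 0.087, 1.686]
ft_force: [0.4, 0.5, -3.5]
finger_gap: 0.0089
```

```bash
python3 - <<'E'
from rig import *
from arc import *
back()
M=np.array([.514,-.2228,0]); v=M-PO; print("mat in plate frame",v@XH*1e3,v@YH*1e3)
f=grab_frame("scene"); cv2.imwrite("pics/s12.png",f["img"][...,::-1])
my=v@YH*1e3; mx=v@XH*1e3
p,r,s=cur()
# foot outer edge F at (my-47,3); plate held delta=10.9
for th,h in [(110,100),(125,80),(145,60),(145,0)]:
    b=np.radians(180-th); u=np.array([np.cos(b),np.sin(b)]); w=np.array([-np.sin(b),np.cos(b)])
    P=np.array([my-47,3+h])+(47+55-10.9)*u+25*w
    print(th,h,P.round(1),rel(p,r,*pose(P[0],P[1],th,x=mx)))
E
```

```text
x,y,z mm 0.9 -35.6 237.1 th 95.0 xerr -0.001 0.002 t 15.575 gap 0.008906348913089442 F [ 0.4  0.5 -3.5] M [ 0.15  0.01 -0.02] q [ 0.23  0.3   0.04  1.33 -0.09  0.12]
mat in plate frame -65.95327487295972 -355.5317222605204
110 100 [-394.9  197.2] [-2.3697e+00 -4.4050e-01  4.6720e-01 -7.0000e-04 -8.3700e-02 -2.0000e-04]
125 80 [-370.8  172. ] [-2.1951e+00 -4.4040e-01  6.2070e-01 -7.0000e-04 -1.6700e-01 -1.0000e-04]
145 60 [-342.2  135.7] [-1.985e+00 -4.401e-01  8.450e-01 -7.000e-04 -2.781e-01  0.000e+00]
145 0 [-342.2   75.7] [-1.9506e+00 -4.3930e-01  1.2435e+00 -7.0000e-04 -2.7810e-01  0.0000e+00]
```

View pics/s12.png

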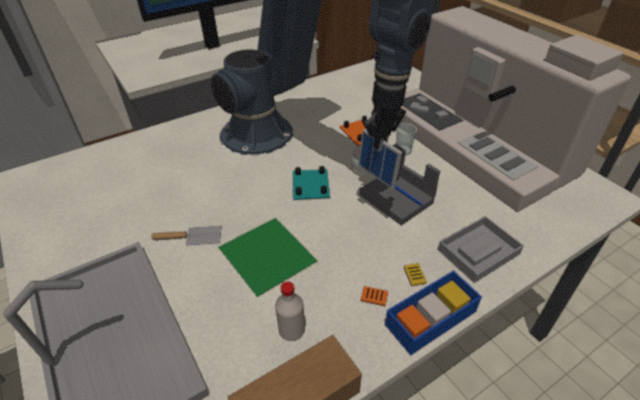

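Emit:
play_rows([
  {"dx": -0.33,"dy": -0.1,"dz": 0,"wx": 0,"wy": 0,"wz": 0,"gripper": 0},
  {"dx": -0.67,"dy": -0.2,"dz": 0,"wx": 0,"wy": 0,"wz": 0,"gripper": 0},
  {"dx": -1.0,"dy": -0.3,"dz": 0,"wx": 0,"wy": 0,"wz": 0,"gripper": 0},
  {"dx": -1.0,"dy": -0.44,"dz": 0,"wx": 0,"wy": 0,"wz": 0,"gripper": 0},
  {"dx": -1.0,"dy": -0.44,"dz": 0,"wx": 0,"wy": 0,"wz": 0,"gripper": 0},
  {"dx": -1.0,"dy": -0.44,"dz": 0,"wx": 0,"wy": 0,"wz": 0,"gripper": 0},
])

```text
time: 16.38
ee_pos: [0.4948, -0.0513, 0.2488]
tcp_rot: [-3.139, 0.086, 1.689]
ft_force: [1.6, -0.2, -3.9]
finger_gap: 0.0088
```

```bash
cat > plan.py <<'E'
from arc import *
M=np.array([.514,-.2228,0]); v=M-PO; my=v@YH*1e3; mx=v@XH*1e3
def P_(th,h,D=10.9):
    b=np.radians(180-th); u=np.array([np.cos(b),np.sin(b)]); w=np.array([-np.sin(b),np.cos(b)])
    return np.array([my-47,3+h])+(102-D)*u+25*w
def plan(L,D=10.9):
    p,r,s=cur()
    for th,h in L:
        P=P_(th,h,D); print(th,h,P.round(1),rel(p,r,*pose(P[0],P[1],th,x=mx)))
E
python3 - <<'E'
from plan import *
back(); plan([(105,80),(115,80),(125,70),(135,70),(145,60),(145,20),(145,3)])
E
```

```text
x,y,z mm -65.0 -183.0 248.8 th 94.9 xerr -0.003 -0.002 t 16.375 gap 0.008757268862266906 F [ 1.6 -0.2 -3.9] M [0.14 0.02 0.01] q [-0.05  0.18 -0.08  1.3  -0.09 -0.17]
105 80 [-403.1  177.5] [-1.4209e+00 -6.9000e-03  5.9970e-01 -8.0000e-04 -5.5900e-02  6.0000e-04]
115 80 [-386.7  176.1] [-1.3112e+00 -6.8000e-03  5.9920e-01 -7.0000e-04 -1.1150e-01  6.0000e-04]
125 70 [-370.8  162. ] [-1.1972e+00 -6.4000e-03  6.8420e-01 -7.0000e-04 -1.6700e-01  7.0000e-04]
135 70 [-355.8  155.1] [-1.0939e+00 -6.1000e-03  7.2120e-01 -6.0000e-04 -2.2260e-01  8.0000e-04]
145 60 [-342.2  135.7] [-9.928e-01 -5.700e-03  8.421e-01 -6.000e-04 -2.782e-01  8.000e-04]
145 20 [-342.2   95.7] [-9.6990e-01 -4.9000e-03  1.1077e+00 -6.0000e-04 -2.7820e-01  8.0000e-04]
145 3 [-342.2   78.7] [-9.6020e-01 -4.6000e-03  1.2207e+00 -6.0000e-04 -2.7820e-01  8.0000e-04]
```

Emit:
play_rows([
  {"dx": -0.25,"dy": 0,"dz": 0,"wx": 0,"wy": -0.05,"wz": 0,"gripper": 0},
  {"dx": -0.5,"dy": 0,"dz": 0,"wx": 0,"wy": -0.1,"wz": 0,"gripper": 0},
  {"dx": -0.75,"dy": 0,"dz": 0.1,"wx": 0,"wy": -0.15,"wz": 0,"gripper": 0},
  {"dx": -0.9,"dy": 0,"dz": 0.3,"wx": 0,"wy": -0.2,"wz": 0,"gripper": 0},
  {"dx": -0.993,"dy": -0.006,"dz": 0.5,"wx": 0,"wy": -0.25,"wz": 0,"gripper": 0},
  {"dx": -0.993,"dy": -0.006,"dz": 0.7,"wx": -0.0006,"wy": -0.278,"wz": 0.0008,"gripper": 0},
  {"dx": -0.993,"dy": -0.006,"dz": 0.842,"wx": -0.0006,"wy": -0.278,"wz": 0.0008,"gripper": 0},
  {"dx": -0.993,"dy": -0.006,"dz": 0.842,"wx": -0.0006,"wy": -0.278,"wz": 0.0008,"gripper": 0},
  {"dx": -0.993,"dy": -0.006,"dz": 0.842,"wx": -0.0006,"wy": -0.278,"wz": 0.0008,"gripper": 0},
])

```text
time: 17.5
ee_pos: [0.5129, -0.2098, 0.1367]
tcp_rot: [3.139, 0.959, 1.686]
ft_force: [0.1, -1.1, -4.2]
finger_gap: 0.0086
```

```bash
python3 - <<'E'
from plan import *
from rig import *
back(); plan([(145,30),(145,10),(145,3),(145,0),(145,-2)])
f=grab_frame("scene"); crop(f,200,170,160,140,5,"s13.png")
f=grab_frame("top"); crop(f,300,120,160,140,5,"t13.png")
E
```

```text
x,y,z mm -65.5 -342.5 136.7 th 145.0 xerr 0.001 0.001 t 17.5 gap 0.00862508815207956 F [ 0.1 -1.1 -4.2] M [1.39 0.18 0.05] q [ 0.06  0.36 -0.52  0.61 -0.96 -0.1 ]
145 30 [-342.2  105.7] [ 0.1704 -0.0032  0.117   0.0002 -0.0002 -0.0003]
145 10 [-342.2   85.7] [ 2.796e-01 -3.400e-03  1.936e-01  2.000e-04 -2.000e-04 -3.000e-04]
145 3 [-342.2   78.7] [ 3.178e-01 -3.500e-03  2.204e-01  2.000e-04 -2.000e-04 -3.000e-04]
145 0 [-342.2   75.7] [ 3.342e-01 -3.500e-03  2.318e-01  2.000e-04 -2.000e-04 -3.000e-04]
145 -2 [-342.2   73.7] [ 3.451e-01 -3.500e-03  2.395e-01  2.000e-04 -2.000e-04 -3.000e-04]
```

View pics/s13.png

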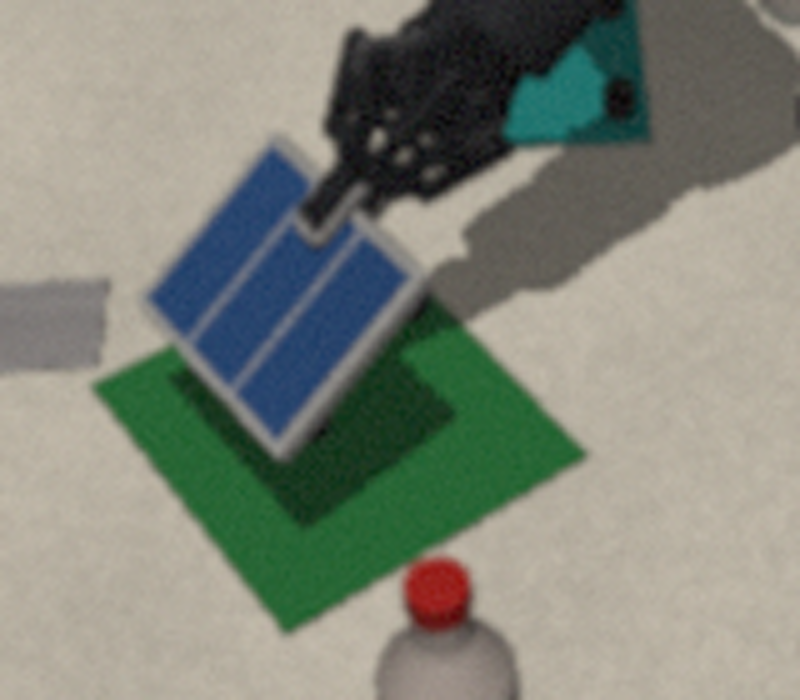

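View pics/t13.png

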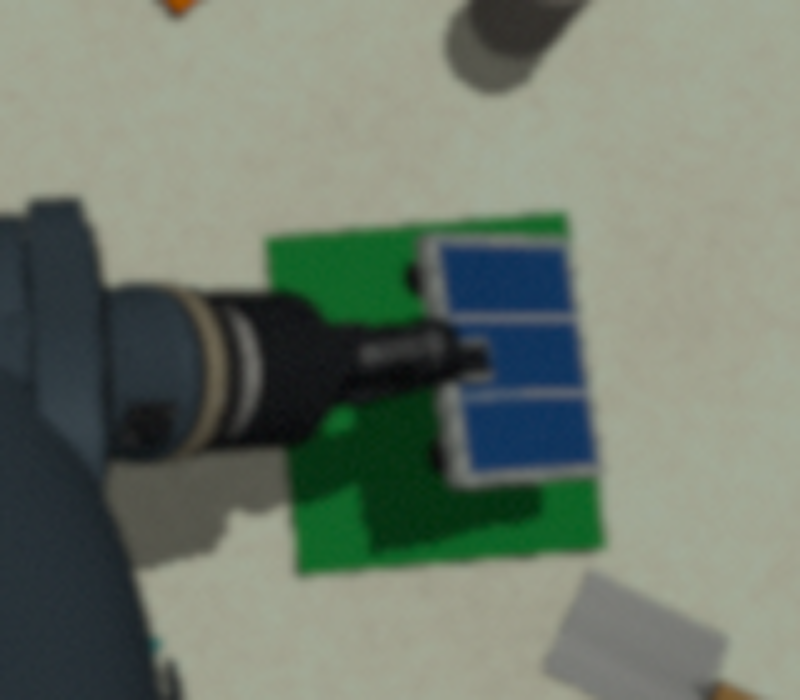

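Emit:
play_rows([
  {"dx": 0.08,"dy": -0.003,"dz": 0.06,"wx": 0,"wy": 0,"wz": 0,"gripper": 0},
  {"dx": 0.17,"dy": -0.003,"dz": 0.117,"wx": 0,"wy": 0,"wz": 0,"gripper": 0},
  {"dx": 0.24,"dy": -0.003,"dz": 0.165,"wx": 0,"wy": 0,"wz": 0,"gripper": 0},
  {"dx": 0.28,"dy": -0.003,"dz": 0.194,"wx": 0,"wy": 0,"wz": 0,"gripper": 0},
  {"dx": 0.3,"dy": -0.003,"dz": 0.208,"wx": 0,"wy": 0,"wz": 0,"gripper": 0},
  {"dx": 0.318,"dy": -0.003,"dz": 0.22,"wx": 0,"wy": 0,"wz": 0,"gripper": 0},
  {"dx": 0.318,"dy": -0.003,"dz": 0.22,"wx": 0,"wy": 0,"wz": 0,"gripper": 0},
  {"dx": 0.318,"dy": -0.003,"dz": 0.22,"wx": 0,"wy": 0,"wz": 0,"gripper": 0},
])

```text
time: 18.6
ee_pos: [0.5115, -0.2101, 0.0783]
tcp_rot: [3.141, 0.96, 1.686]
ft_force: [0.2, -0.2, -2.9]
finger_gap: 0.0089
```

```bash
python3 - <<'E'
from plan import *
from rig import *
back(); plan([(145,1),(145,0),(150,2),(155,2),(160,2),(163,2)])
f=grab_frame("scene"); crop(f,200,170,160,140,5,"s14.png")
E
```

```text
x,y,z mm -66.9 -342.6 78.3 th 145.0 xerr -0.0 0.001 t 18.6 gap 0.008939298225578549 F [ 0.2 -0.2 -2.9] M [1.5  0.16 0.07] q [ 0.06  0.45 -0.58  0.46 -0.96 -0.1 ]
145 1 [-342.2   76.7] [ 0.0102  0.0064  0.0041 -0.0001 -0.0001 -0.0003]
145 0 [-342.2   75.7] [ 0.0156  0.0064  0.0079 -0.0001 -0.0001 -0.0003]
150 2 [-336.1   72.2] [ 0.0583  0.0064 -0.012  -0.0001 -0.0278 -0.0003]
155 2 [-330.5   66.2] [ 0.1127  0.0063 -0.0194 -0.0002 -0.0556 -0.0002]
160 2 [-325.5   59.7] [ 0.1676  0.0063 -0.0222 -0.0002 -0.0834 -0.0002]
163 2 [-322.7   55.5] [ 2.005e-01  6.300e-03 -2.150e-02 -2.000e-04 -1.001e-01 -2.000e-04]
```

View pics/s14.png

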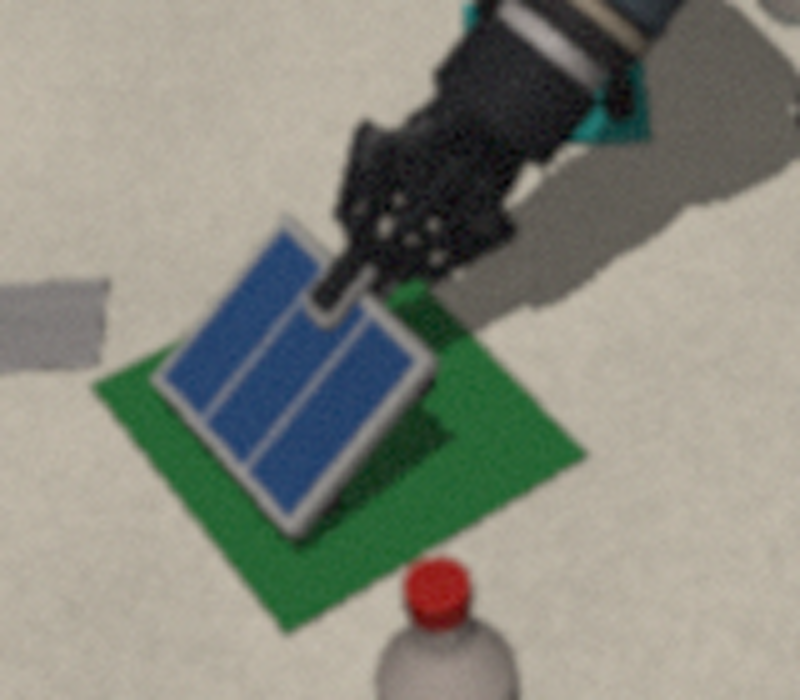

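Emit:
play_rows([
  {"dx": 0.03,"dy": 0.003,"dz": -0.006,"wx": 0,"wy": -0.014,"wz": 0,"gripper": 0},
  {"dx": 0.058,"dy": 0.006,"dz": -0.012,"wx": 0,"wy": -0.028,"wz": 0,"gripper": 0},
  {"dx": 0.085,"dy": 0.006,"dz": -0.016,"wx": 0,"wy": -0.042,"wz": 0,"gripper": 0},
  {"dx": 0.113,"dy": 0.006,"dz": -0.019,"wx": 0,"wy": -0.0556,"wz": 0,"gripper": 0},
  {"dx": 0.14,"dy": 0.006,"dz": -0.021,"wx": 0,"wy": -0.0695,"wz": 0,"gripper": 0},
  {"dx": 0.168,"dy": 0.006,"dz": -0.022,"wx": 0,"wy": -0.0834,"wz": 0,"gripper": 0},
  {"dx": 0.168,"dy": 0.006,"dz": -0.022,"wx": 0,"wy": -0.0834,"wz": 0,"gripper": 0},
  {"dx": 0.168,"dy": 0.006,"dz": -0.022,"wx": 0,"wy": -0.0834,"wz": 0,"gripper": 0},
])

```text
time: 19.65
ee_pos: [0.5106, -0.1929, 0.0595]
tcp_rot: [3.14, 1.221, 1.686]
ft_force: [0.9, 0.5, -3.7]
finger_gap: 0.0089
```

```bash
python3 - <<'E'
from plan import *
from rig import *
back(); plan([(160,1),(160,0),(160,-1),(163,0)])
f=grab_frame("scene"); crop(f,200,170,160,140,5,"s15.png")
E
```

```text
x,y,z mm -65.9 -325.5 59.5 th 159.9 xerr -0.001 0.001 t 19.65 gap 0.008947982909667867 F [ 0.9  0.5 -3.7] M [1.62 0.2  0.02] q [ 0.17  0.63 -0.57  0.51 -1.22  0.14]
160 1 [-325.5   58.7] [ 0.0054 -0.0007  0.0021 -0.0002 -0.0003 -0.0002]
160 0 [-325.5   57.7] [ 0.0117 -0.0007  0.0044 -0.0002 -0.0003 -0.0002]
160 -1 [-325.5   56.7] [ 0.018  -0.0007  0.0067 -0.0002 -0.0003 -0.0002]
163 0 [-322.7   53.5] [ 0.0437 -0.0007 -0.0035 -0.0002 -0.017  -0.0002]
```

View pics/s15.png

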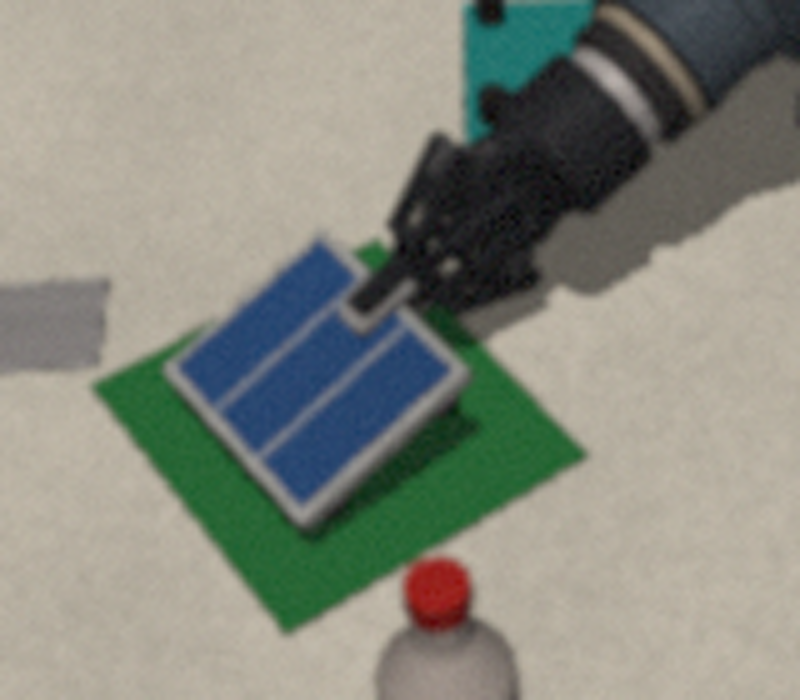

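Emit:
play_rows([
  {"dx": 0.006,"dy": 0,"dz": 0.002,"wx": 0,"wy": 0,"wz": 0,"gripper": 0},
  {"dx": 0.012,"dy": 0,"dz": 0.0045,"wx": 0,"wy": 0,"wz": 0,"gripper": 0},
  {"dx": 0.018,"dy": 0,"dz": 0.007,"wx": 0,"wy": 0,"wz": 0,"gripper": 0},
  {"dx": 0.018,"dy": 0,"dz": 0.007,"wx": 0,"wy": 0,"wz": 0,"gripper": 0},
  {"dx": 0.018,"dy": 0,"dz": 0.007,"wx": 0,"wy": 0,"wz": 0,"gripper": 0},
])

```text
time: 20.32
ee_pos: [0.5104, -0.193, 0.0567]
tcp_rot: [3.141, 1.222, 1.687]
ft_force: [-0.4, 0.9, -0.5]
finger_gap: 0.0088
```

```bash
python3 - <<'E'
from plan import *
back(); plan([(160,-2),(160,-3),(160,-4)])
E
```

```text
x,y,z mm -66.1 -325.5 56.7 th 160.0 xerr -0.001 0.0 t 20.325 gap 0.008765280211104825 F [-0.4  0.9 -0.5] M [ 0.93  0.12 -0.12] q [ 0.17  0.64 -0.57  0.5  -1.22  0.15]
160 -2 [-325.5   55.7] [ 0.0066  0.001   0.0019 -0.0002  0.0001 -0.0001]
160 -3 [-325.5   54.7] [ 0.0129  0.001   0.0042 -0.0002  0.0001 -0.0001]
160 -4 [-325.5   53.7] [ 0.0192  0.001   0.0065 -0.0002  0.0001 -0.0001]
```

Foot contact starts. I'll rotate a bit further about the foot edge, to 166°.

```bash
python3 - <<'E'
from plan import *
plan([(160,-1),(163,-1),(166,-1)])
E
```

```text
160 -1 [-325.5   56.7] [ 0.0004  0.001  -0.0004 -0.0002  0.0001 -0.0001]
163 -1 [-322.7   52.5] [ 0.0324  0.001  -0.0083 -0.0002 -0.0165 -0.0001]
166 -1 [-320.2   48.3] [ 0.0648  0.0009 -0.0145 -0.0002 -0.0332 -0.0001]
```

Emit:
play_rows([
  {"dx": 0.016,"dy": 0.001,"dz": -0.004,"wx": 0,"wy": -0.008,"wz": 0,"gripper": 0},
  {"dx": 0.032,"dy": 0.001,"dz": -0.008,"wx": 0,"wy": -0.0165,"wz": 0,"gripper": 0},
  {"dx": 0.049,"dy": 0.001,"dz": -0.0115,"wx": 0,"wy": -0.025,"wz": 0,"gripper": 0},
  {"dx": 0.065,"dy": 0.001,"dz": -0.0145,"wx": 0,"wy": -0.033,"wz": 0,"gripper": 0},
  {"dx": 0.065,"dy": 0.001,"dz": -0.0145,"wx": 0,"wy": -0.033,"wz": 0,"gripper": 0},
  {"dx": 0.065,"dy": 0.001,"dz": -0.0145,"wx": 0,"wy": -0.033,"wz": 0,"gripper": 0},
])

```text
time: 21.08
ee_pos: [0.5099, -0.1876, 0.0481]
tcp_rot: [-3.141, 1.326, 1.688]
ft_force: [-1.2, -0.7, 0.9]
finger_gap: 0.0087
```

```bash
python3 - <<'E'
from plan import *
from rig import *
back()
f=grab_frame("scene"); crop(f,200,170,160,140,5,"s16.png")
f=grab_frame("wrist"); crop(f,170,80,300,220,2.6,"w16.png")
E
```

```text
x,y,z mm -65.9 -320.1 48.1 th 166.0 xerr -0.0 0.0 t 21.075 gap 0.00874019893284406 F [-1.2 -0.7  0.9] M [ 0.29  0.01 -0.25] q [ 0.2   0.73 -0.53  0.62 -1.31  0.32]
```

View pics/s16.png

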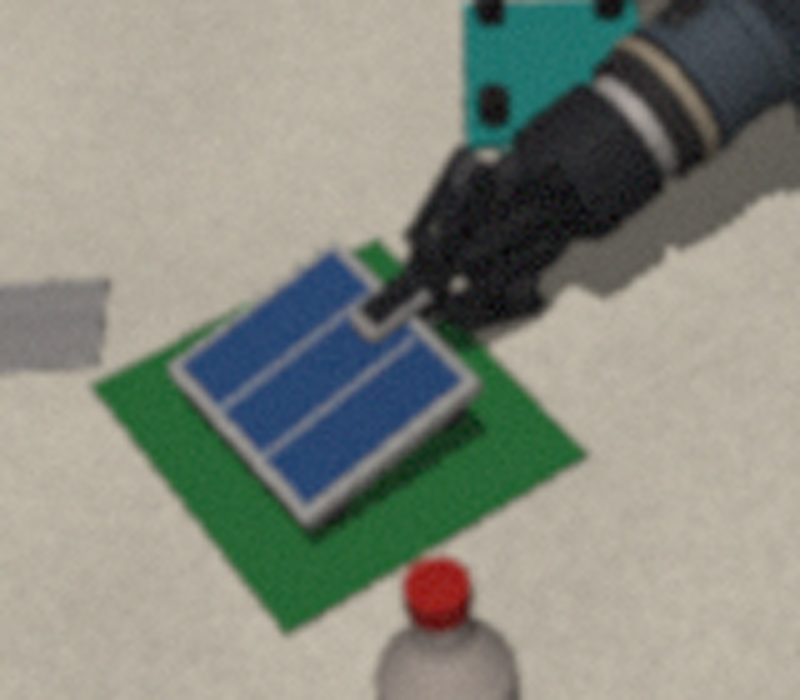

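View pics/w16.png

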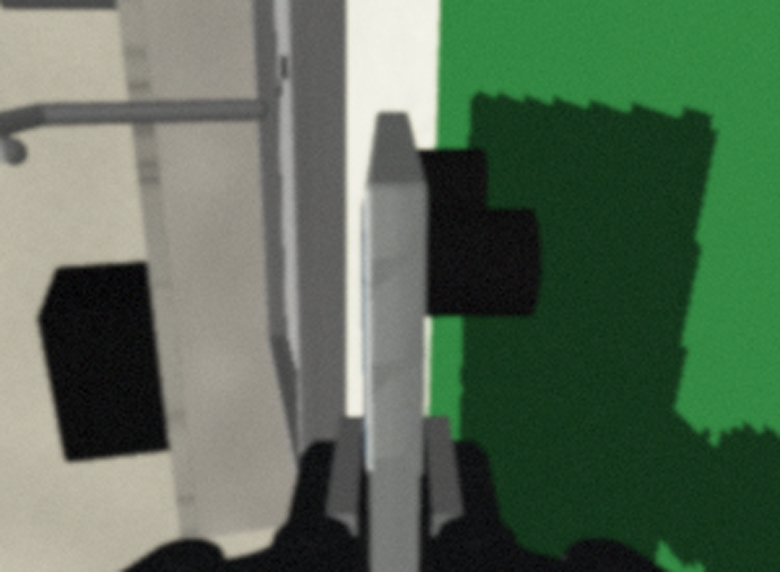

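Held at 14° with the far feet on the mat. I'll open slowly so the lower finger lets the edge down.

Emit:
play_rows([
  {"dx": 0,"dy": 0,"dz": 0,"wx": 0,"wy": 0,"wz": 0,"gripper": 0.12},
  {"dx": 0,"dy": 0,"dz": 0,"wx": 0,"wy": 0,"wz": 0,"gripper": 0.15},
  {"dx": 0,"dy": 0,"dz": 0,"wx": 0,"wy": 0,"wz": 0,"gripper": 0.18},
  {"dx": 0,"dy": 0,"dz": 0,"wx": 0,"wy": 0,"wz": 0,"gripper": 0.21},
  {"dx": 0,"dy": 0,"dz": 0,"wx": 0,"wy": 0,"wz": 0,"gripper": 0.24},
  {"dx": 0,"dy": 0,"dz": 0,"wx": 0,"wy": 0,"wz": 0,"gripper": 0.27},
  {"dx": 0,"dy": 0,"dz": 0,"wx": 0,"wy": 0,"wz": 0,"gripper": 0.27},
])

```text
time: 22.05
ee_pos: [0.5098, -0.1876, 0.048]
tcp_rot: [-3.141, 1.325, 1.687]
ft_force: [-1.0, 1.5, -0.7]
finger_gap: 0.0232
```

```bash
python3 - <<'E'
from plan import *
from rig import *
back()
f=grab_frame("scene"); crop(f,200,170,160,140,5,"s17.png")
f=grab_frame("wrist"); crop(f,170,80,300,220,2.6,"w17.png")
E
```

```text
x,y,z mm -66.0 -320.1 48.0 th 165.9 xerr -0.001 0.0 t 22.05 gap 0.02322041580183846 F [-1.   1.5 -0.7] M [1.13 0.1  0.02] q [ 0.2   0.73 -0.53  0.62 -1.31  0.32]
```

View pics/s17.png

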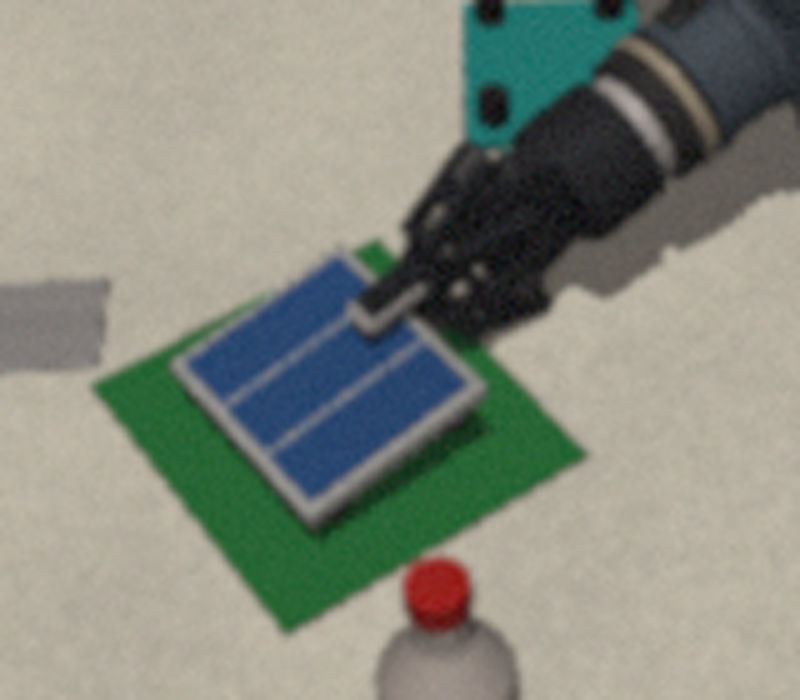

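View pics/w17.png

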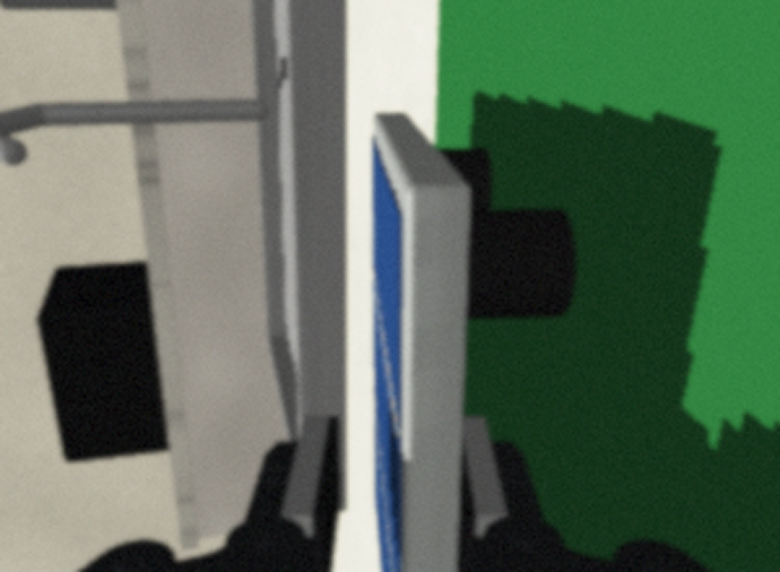

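Emit:
play_rows([
  {"dx": 0,"dy": 0,"dz": -0.01,"wx": 0,"wy": 0,"wz": 0,"gripper": 0.3},
  {"dx": 0,"dy": 0,"dz": -0.02,"wx": 0,"wy": 0,"wz": 0,"gripper": 0.33},
  {"dx": 0,"dy": 0,"dz": -0.03,"wx": 0,"wy": 0,"wz": 0,"gripper": 0.36},
  {"dx": 0,"dy": 0,"dz": -0.04,"wx": 0,"wy": 0,"wz": 0,"gripper": 0.39},
  {"dx": 0,"dy": 0,"dz": -0.05,"wx": 0,"wy": 0,"wz": 0,"gripper": 0.42},
  {"dx": 0,"dy": 0,"dz": -0.055,"wx": 0,"wy": 0,"wz": 0,"gripper": 0.42},
])

```text
time: 22.9
ee_pos: [0.5089, -0.1796, 0.05]
tcp_rot: [-3.142, 1.325, 1.687]
ft_force: [0.3, -1.5, -1.4]
finger_gap: 0.036
```

```bash
python3 - <<'E'
from plan import *
from rig import *
back()
f=grab_frame("scene"); crop(f,200,170,160,140,5,"s18.png")
f=grab_frame("wrist"); crop(f,170,80,300,220,2.6,"w18.png")
E
```

```text
x,y,z mm -66.0 -312.0 50.0 th 165.9 xerr -0.001 0.0 t 22.9 gap 0.03596940519720307 F [ 0.3 -1.5 -1.4] M [ 1.17  0.13 -0.03] q [ 0.21  0.74 -0.5   0.69 -1.31  0.38]
```

View pics/s18.png

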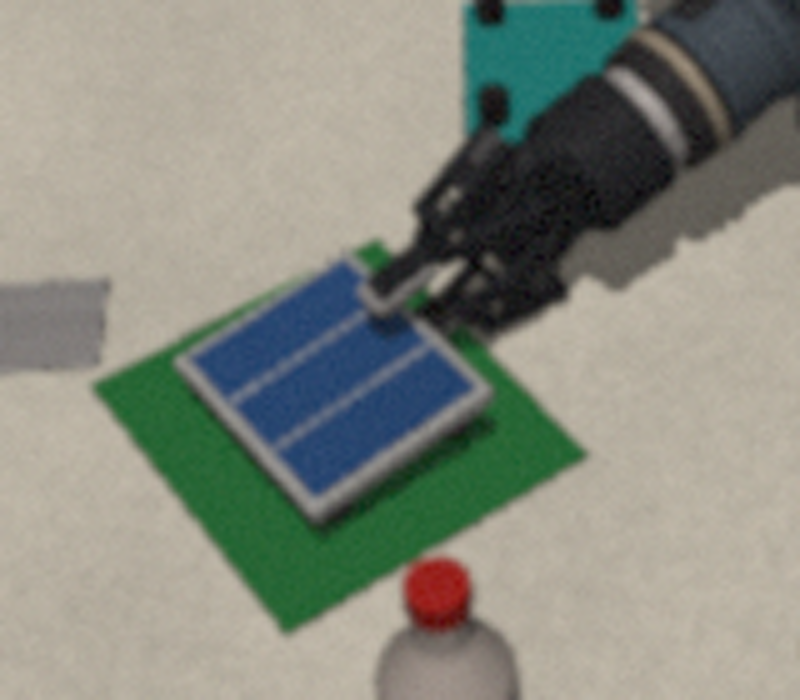

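View pics/w18.png

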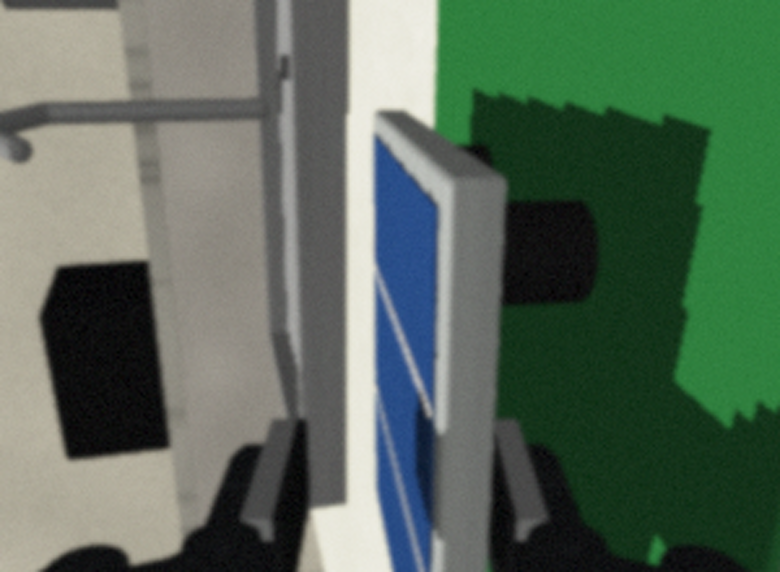

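Emit:
play_rows([
  {"dx": 0.008,"dy": 0,"dz": -0.01,"wx": 0,"wy": 0,"wz": 0,"gripper": 0.42},
  {"dx": 0.016,"dy": 0,"dz": -0.02,"wx": 0,"wy": 0,"wz": 0,"gripper": 0.42},
  {"dx": 0.024,"dy": 0,"dz": -0.025,"wx": 0,"wy": 0,"wz": 0,"gripper": 0.42},
  {"dx": 0.032,"dy": 0,"dz": -0.025,"wx": 0,"wy": 0,"wz": 0,"gripper": 0.42},
  {"dx": 0.04,"dy": 0,"dz": -0.025,"wx": 0,"wy": 0,"wz": 0,"gripper": 0.42},
  {"dx": 0.048,"dy": 0,"dz": -0.025,"wx": 0,"wy": 0,"wz": 0,"gripper": 0.42},
  {"dx": 0.048,"dy": 0,"dz": -0.025,"wx": 0,"wy": 0,"wz": 0,"gripper": 0.42},
])

```text
time: 23.88
ee_pos: [0.5085, -0.1746, 0.0454]
tcp_rot: [3.141, 1.328, 1.687]
ft_force: [-2.6, -0.1, 13.3]
finger_gap: 0.036
```

```bash
python3 - <<'E'
from plan import *
from rig import *
back()
f=grab_frame("scene"); crop(f,200,170,160,140,5,"s19.png")
f=grab_frame("wrist"); crop(f,170,80,300,220,2.6,"w19.png")
E
```

```text
x,y,z mm -65.8 -307.0 45.4 th 166.1 xerr 0.0 0.0 t 23.875 gap 0.0359979681325705 F [-2.6 -0.1 13.3] M [-0.23  0.14 -0.29] q [ 0.22  0.76 -0.49  0.72 -1.31  0.42]
```

View pics/s19.png

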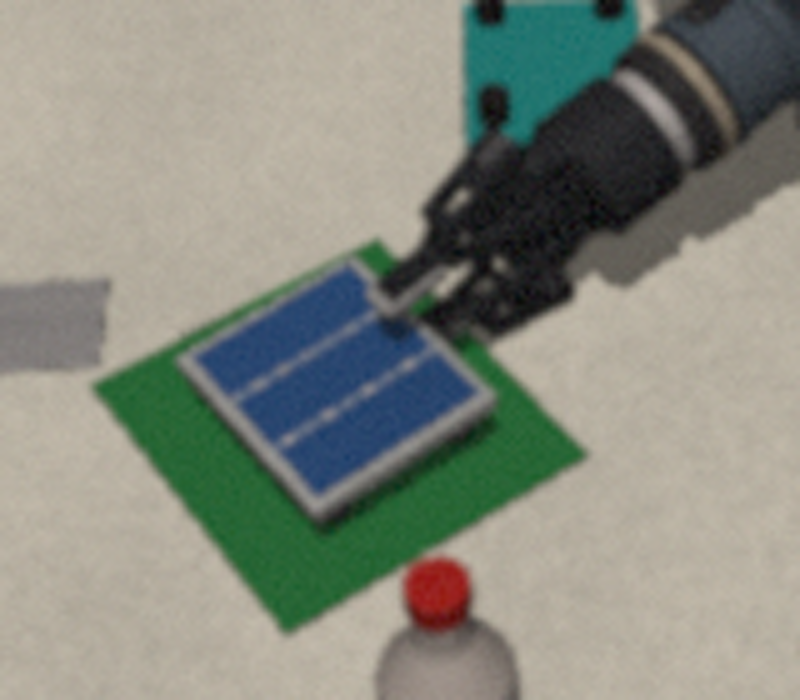

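View pics/w19.png

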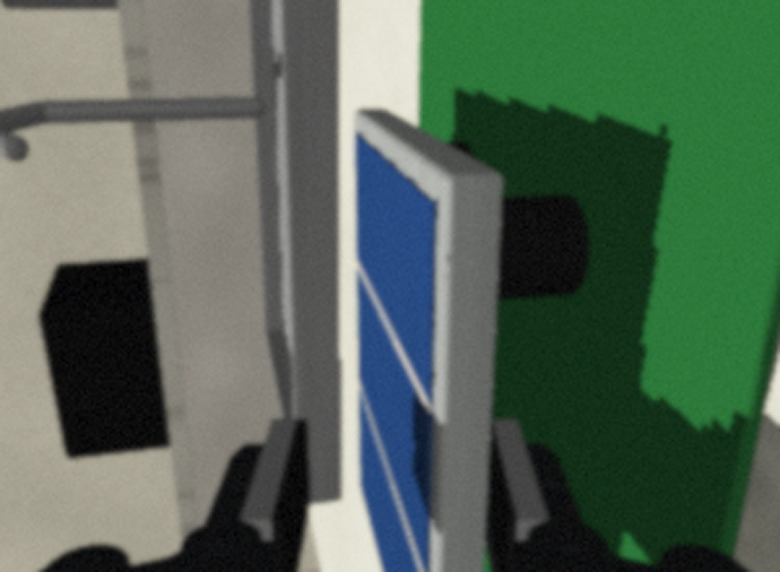

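Fz of 13 N up, with a lever arm that puts the contact about 25 mm behind the TCP: the finger knuckle touches the bench. I'll tip the tool steeper about the edge contact so only the fingertip goes low.

```bash
python3 - <<'E'
from plan import *
p,r,s=cur()
def dn(th):
    t=np.radians(th); return np.array([np.cos(t),-np.sin(t)]),np.array([np.sin(t),np.cos(t)])
d,n=dn(166.1); v=p-PO; P0=np.array([v@YH,v[2]])*1e3; Q=P0+2*d+18*n; print(Q)
for th,dz in [(166.1,2),(162,2),(157,1.5),(152,1),(148,0.5),(145,0),(145,-3),(145,-6),(145,-8)]:
    d,n=dn(th); P=Q-2*d-18*n+[0,dz]; print(th,dz,P.round(1),rel(p,r,*pose(P[0],P[1],th,x=v@XH*1e3)))
E
```

```text
[-304.59409457   27.47964901]
166.1 2 [-307.    47.4] [-0.0129  0.     -0.0032  0.0001 -0.0001 -0.0001]
162 2 [-308.3   47.2] [-0.0136  0.      0.0054  0.0001  0.0227 -0.0001]
157 1.5 [-309.8   46.3] [-0.0103 -0.      0.0167  0.0001  0.0505 -0.0001]
152 1 [-311.3   45.3] [-0.0061 -0.      0.028   0.0001  0.0782 -0.0001]
148 0.5 [-312.4   44.3] [-1.500e-03 -0.000e+00  3.710e-02  1.000e-04  1.005e-01 -1.000e-04]
145 0 [-313.3   43.4] [ 3.200e-03 -0.000e+00  4.410e-02  1.000e-04  1.171e-01 -1.000e-04]
145 -3 [-313.3   40.4] [ 2.260e-02 -0.000e+00  4.890e-02  1.000e-04  1.171e-01 -1.000e-04]
145 -6 [-313.3   37.4] [ 4.210e-02 -0.000e+00  5.370e-02  1.000e-04  1.171e-01 -1.000e-04]
145 -8 [-313.3   35.4] [ 5.500e-02 -0.000e+00  5.690e-02  1.000e-04  1.171e-01 -1.000e-04]
```

Emit:
play_rows([
  {"dx": -0.02,"dy": 0,"dz": -0.003,"wx": 0,"wy": 0,"wz": 0,"gripper": 0.42},
  {"dx": -0.02,"dy": 0,"dz": 0.005,"wx": 0,"wy": 0.0227,"wz": 0,"gripper": 0.42},
  {"dx": -0.017,"dy": 0,"dz": 0.0167,"wx": 0,"wy": 0.0505,"wz": 0,"gripper": 0.42},
  {"dx": -0.013,"dy": 0,"dz": 0.028,"wx": 0,"wy": 0.078,"wz": 0,"gripper": 0.42},
  {"dx": -0.008,"dy": 0,"dz": 0.037,"wx": 0,"wy": 0.1,"wz": 0,"gripper": 0.42},
  {"dx": -0.003,"dy": 0,"dz": 0.044,"wx": 0,"wy": 0.117,"wz": 0,"gripper": 0.42},
  {"dx": 0.006,"dy": 0,"dz": 0.046,"wx": 0,"wy": 0.117,"wz": 0,"gripper": 0.42},
  {"dx": 0.016,"dy": 0,"dz": 0.049,"wx": 0,"wy": 0.117,"wz": 0,"gripper": 0.42},
  {"dx": 0.016,"dy": 0,"dz": 0.049,"wx": 0,"wy": 0.117,"wz": 0,"gripper": 0.42},
])

```text
time: 25.1
ee_pos: [0.5088, -0.1807, 0.0392]
tcp_rot: [-3.139, 0.958, 1.689]
ft_force: [0.4, 0.2, -1.2]
finger_gap: 0.0358
```

```bash
python3 - <<'E'
from plan import *
from rig import *
back()
f=grab_frame("scene"); crop(f,200,170,160,140,5,"s20.png")
f=grab_frame("wrist"); crop(f,170,80,300,220,2.6,"w20.png")
E
```

```text
x,y,z mm -66.2 -313.1 39.2 th 144.9 xerr -0.001 -0.001 t 25.1 gap 0.03580945591672625 F [ 0.4  0.2 -1.2] M [ 1.03  0.05 -0.01] q [ 0.12  0.53 -0.59  0.46 -0.96  0.  ]
```

View pics/s20.png

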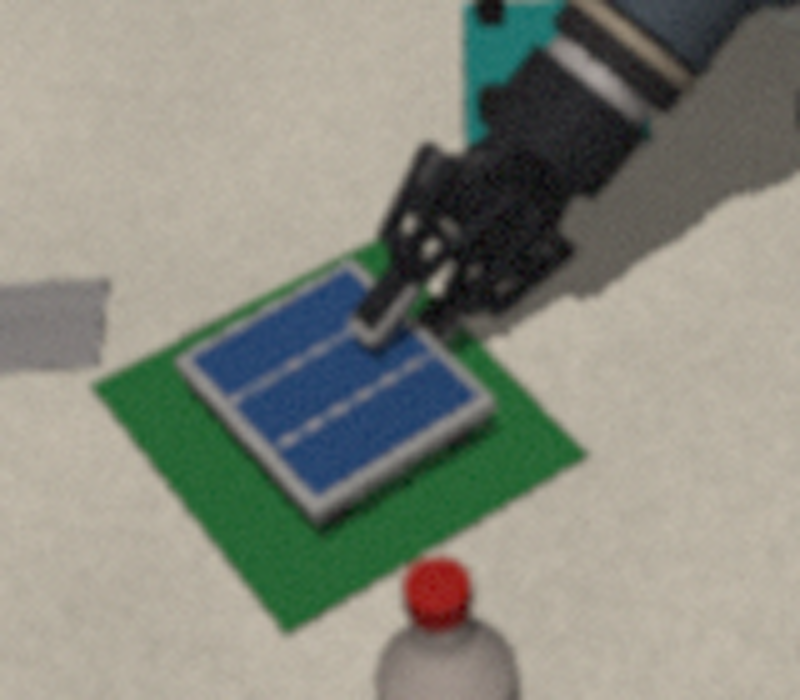

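View pics/w20.png

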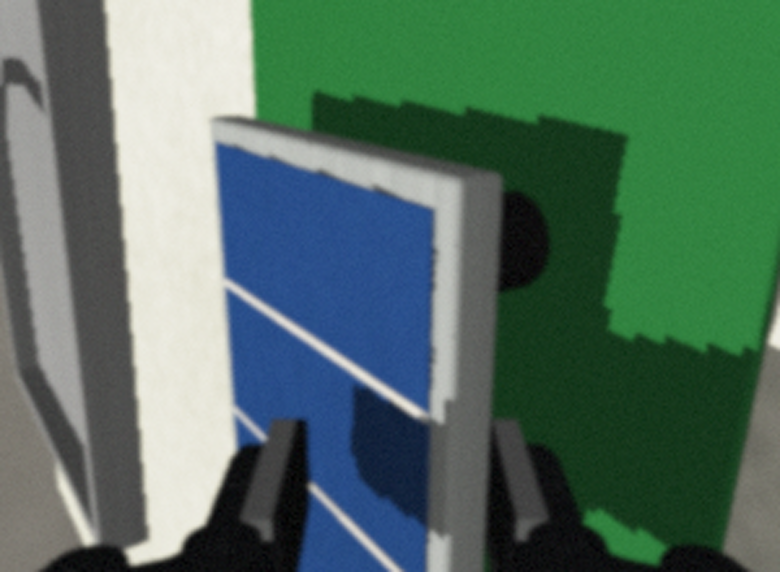

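Emit:
play_rows([
  {"dx": 0.006,"dy": 0,"dz": 0.002,"wx": 0,"wy": 0,"wz": 0,"gripper": 0.42},
  {"dx": 0.012,"dy": 0,"dz": 0.004,"wx": 0,"wy": 0,"wz": 0,"gripper": 0.42},
  {"dx": 0.018,"dy": 0,"dz": 0.006,"wx": 0,"wy": 0,"wz": 0,"gripper": 0.42},
  {"dx": 0.024,"dy": 0,"dz": 0.008,"wx": 0,"wy": 0,"wz": 0,"gripper": 0.42},
  {"dx": 0.024,"dy": 0,"dz": 0.008,"wx": 0,"wy": 0,"wz": 0,"gripper": 0.42},
  {"dx": 0.024,"dy": 0,"dz": 0.008,"wx": 0,"wy": 0,"wz": 0,"gripper": 0.42},
])

```text
time: 25.95
ee_pos: [0.5091, -0.1798, 0.0364]
tcp_rot: [3.141, 0.958, 1.687]
ft_force: [-0.2, -0.1, -0.9]
finger_gap: 0.0359
```

```bash
python3 - <<'E'
from plan import *
from rig import *
back()
f=grab_frame("scene"); crop(f,200,170,160,140,5,"s21.png")
f=grab_frame("wrist"); crop(f,170,80,300,220,2.6,"w21.png")
E
```

```text
x,y,z mm -65.8 -312.2 36.4 th 144.9 xerr -0.0 0.001 t 25.95 gap 0.03587059400144764 F [-0.2 -0.1 -0.9] M [0.78 0.07 0.03] q [ 0.12  0.53 -0.59  0.46 -0.96  0.01]
```

View pics/w21.png

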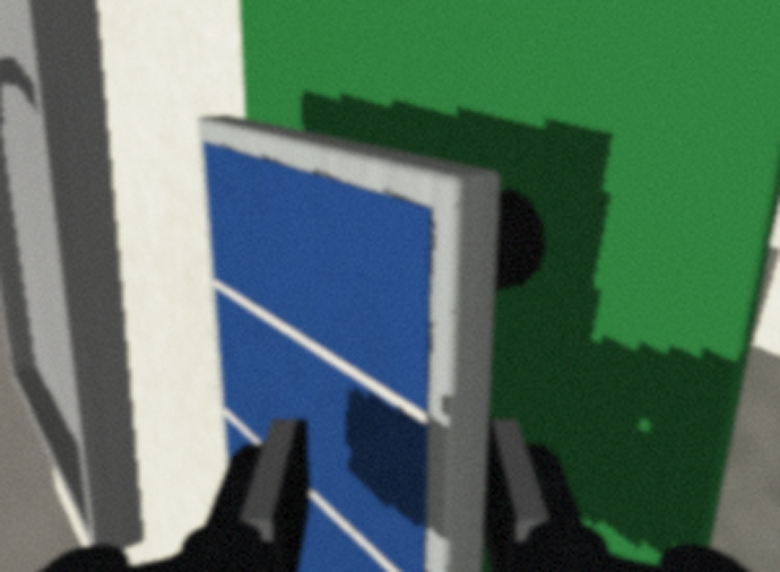

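Emit:
play_rows([
  {"dx": 0.006,"dy": 0,"dz": 0.0,"wx": 0,"wy": 0,"wz": 0,"gripper": 0.42},
  {"dx": 0.012,"dy": 0,"dz": 0.0,"wx": 0,"wy": 0,"wz": 0,"gripper": 0.42},
  {"dx": 0.018,"dy": 0,"dz": 0.0,"wx": 0,"wy": 0,"wz": 0,"gripper": 0.42},
  {"dx": 0.024,"dy": 0,"dz": 0.0,"wx": 0,"wy": 0,"wz": 0,"gripper": 0.42},
  {"dx": 0.024,"dy": 0,"dz": 0.0,"wx": 0,"wy": 0,"wz": 0,"gripper": 0.42},
])

```text
time: 26.68
ee_pos: [0.5086, -0.1777, 0.0332]
tcp_rot: [-3.141, 0.958, 1.687]
ft_force: [0.2, -0.4, -0.1]
finger_gap: 0.0361
```

```bash
python3 - <<'E'
from plan import *
from rig import *
back()
f=grab_frame("scene"); crop(f,200,170,160,140,5,"s22.png")
f=grab_frame("wrist"); crop(f,170,80,300,220,2.6,"w22.png")
E
```

```text
x,y,z mm -66.0 -310.1 33.2 th 144.9 xerr -0.001 0.0 t 26.675 gap 0.03609295487268747 F [ 0.2 -0.4 -0.1] M [ 0.73  0.12 -0.  ] q [ 0.12  0.54 -0.59  0.46 -0.96  0.01]
```

View pics/w22.png

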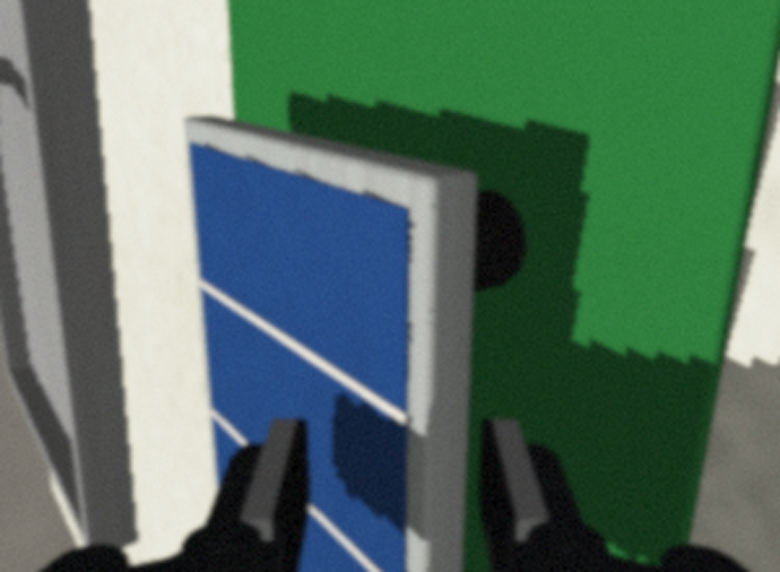

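View pics/s22.png

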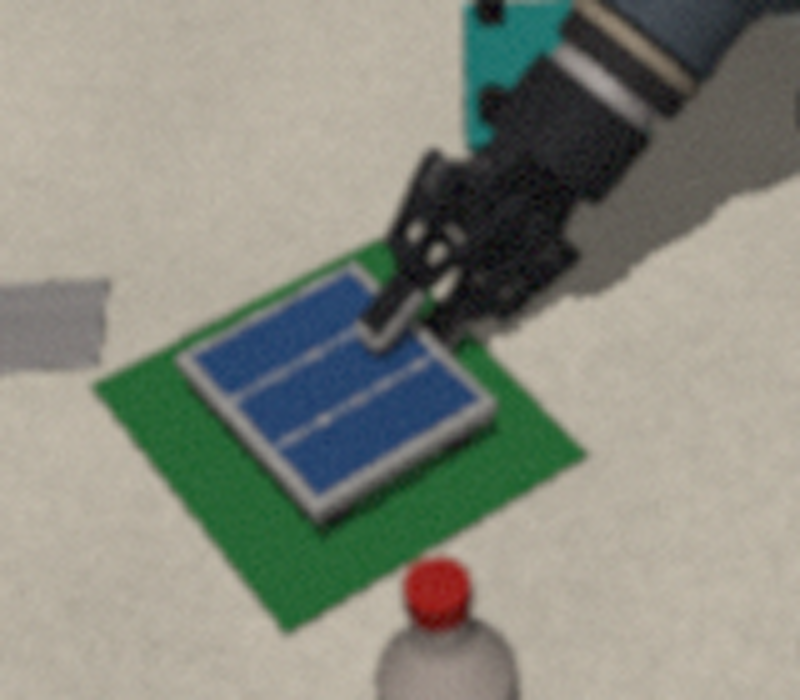

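The finger is clear of the plate, so the plate is seated. I'll back out along the finger axis.

Emit:
play_rows([
  {"dx": 0,"dy": 0,"dz": -0.05,"wx": 0,"wy": 0,"wz": 0,"gripper": 0.42},
  {"dx": 0,"dy": 0,"dz": -0.12,"wx": 0,"wy": 0,"wz": 0,"gripper": 0.42},
  {"dx": 0,"dy": 0,"dz": -0.25,"wx": 0,"wy": 0,"wz": 0,"gripper": 0.42},
  {"dx": 0,"dy": 0,"dz": -0.45,"wx": 0,"wy": 0,"wz": 0,"gripper": 0.42},
  {"dx": -0.1,"dy": 0,"dz": -0.7,"wx": 0,"wy": 0,"wz": 0,"gripper": 0.42},
  {"dx": -0.3,"dy": 0,"dz": -0.9,"wx": 0,"wy": 0,"wz": 0,"gripper": 0.42},
  {"dx": -0.3,"dy": 0,"dz": -0.9,"wx": 0,"wy": 0,"wz": 0,"gripper": 0.42},
])

```text
time: 27.65
ee_pos: [0.5003, -0.0925, 0.1505]
tcp_rot: [3.133, 0.957, 1.681]
ft_force: [-0.0, 0.3, -0.4]
finger_gap: 0.0356
```

```bash
python3 - <<'E'
from plan import *
from rig import *
back()
f=grab_frame("scene"); crop(f,200,170,160,140,5,"s23.png"); cv2.imwrite("pics/scene23.png",f["img"][...,::-1])
f=grab_frame("top"); crop(f,300,120,160,140,5,"t23.png")
hsv=cv2.cvtColor(f["img"],cv2.COLOR_RGB2HSV)
m=cv2.inRange(hsv,(100,120,60),(125,255,255)); n,l,st,ce=cv2.connectedComponentsWithStats(m)
for i in range(1,n):
    if st[i,4]>60: print(st[i],ce[i],px2w(f,ce[i],.033).round(4))
E
```

```text
x,y,z mm -64.3 -224.5 150.5 th 144.9 xerr 0.003 0.004 t 27.65 gap 0.03558632385624299 F [-0.   0.3 -0.4] M [ 0.73  0.05 -0.04] q [ 0.3   0.42 -0.38  1.02 -0.94  0.31]
[274  52  69  31 527] [307.84440228  70.10815939] [0.8894 0.0031 0.033 ]
[ 369  175   38   43 1222] [387.59738134 196.47708674] [ 0.516  -0.2211  0.033 ]
```

View pics/scene23.png

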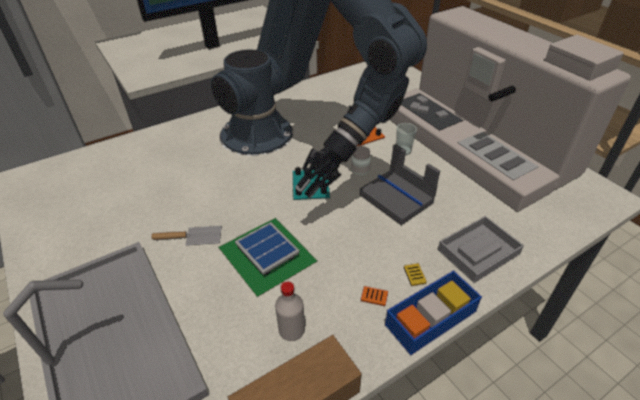

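View pics/t23.png

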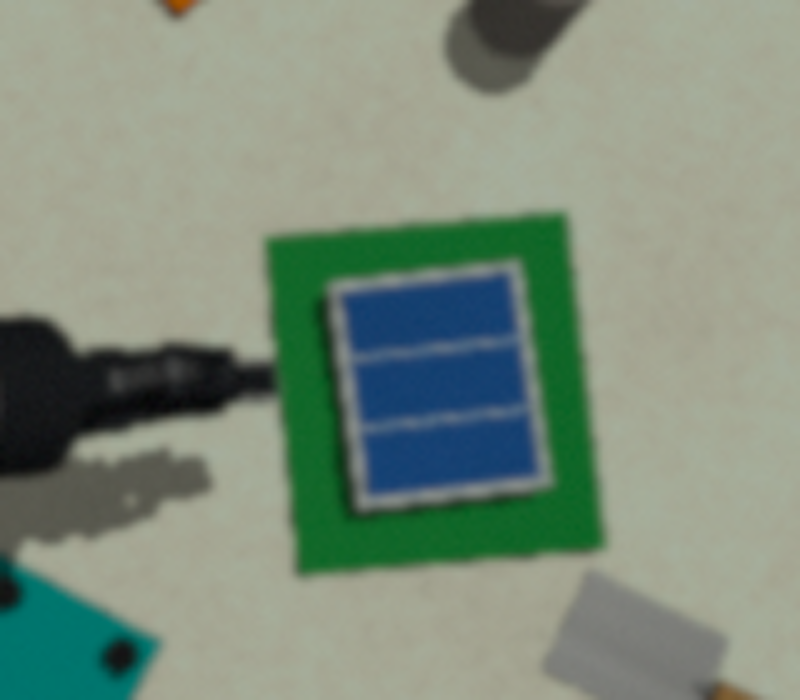

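View pics/s23.png

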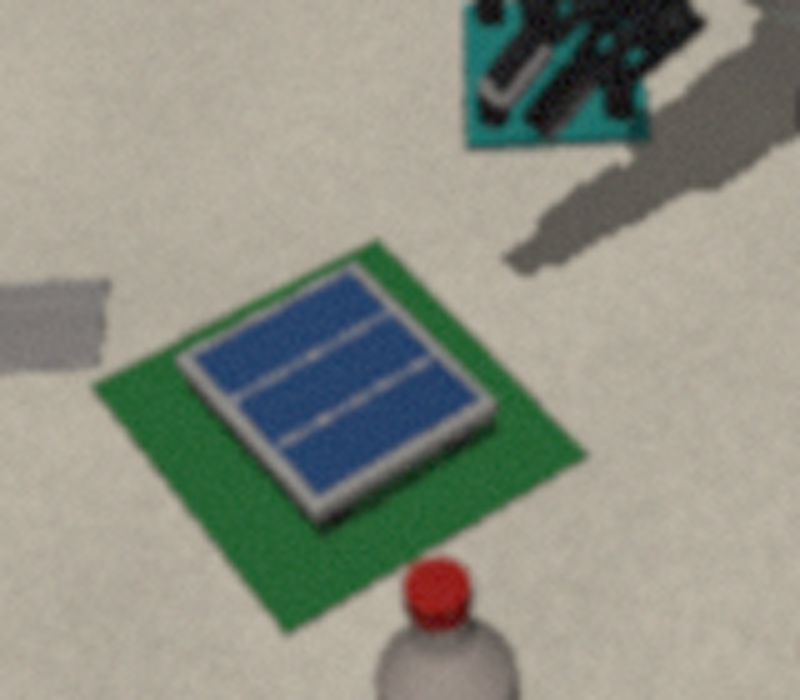

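The plate is flat on the mat, about 3 mm off centre, with the gripper clear and the other things in place. I'll hand in.

```bash
python3 -c "
from rig import *
print(finish_job())"
```

```text
the job is handed in; nothing more can be done
None
```

The cold plate is lying feet down, blue face up, in the middle of the green mat, and the job is handed in. No verdict was reported.

**How it went:** I hooked the overhanging edge and levered it up to 35°. Then I pinched it, turned it to about 105° and stood it on the rack's base. I leaned it back to about 110° until the feet lightly met the uprights. It was gripped throughout, never let go in the rack. I then carried it to the mat, touched down the far feet, and let the near edge down slowly on the lower finger.

**Last checks:**
- **Position:** the middle of the blue face measured (0.516, -0.221) against the mat's middle at (0.514, -0.223), about 3 mm off.
- **Level:** it looks level in both camera views. I judged that by eye and did not measure the tilt or height.
- **Contact:** the gripper was clear and the wrist force near zero. The clock was about 28 s, well under 72 s.
- **Other things:** they look unmoved in the pictures. I did not measure each one.

**Two things went off plan, both corrected:**
- **Kerb:** while being turned up, the plate's end rode onto the top of the kerb, with 28 N on the tool. I lifted it and reset it in front.
- **Bench:** on the final lowering, something pressed with 13 N, most likely a finger knuckle on the bench. I tilted the tool steeper and finished the lowering with no further contact force.

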